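# Clear and tilt the inking stone for wash-up

### The arm

A 6-joint arm with a two-finger parallel gripper is mounted at the origin on the work surface. World frame = base frame: x ahead of the robot, y to its left, z up, the work surface at z = 0. Lengths are in m, angles in degrees, forces in N, time in s.
With the tool pointing down it reaches from about 0.3 to 0.95 m from the base axis. Payload 3.1 kg.
Tool frame: the origin (TCP) lies at the very end of the fingers, on their centre line; the grasp point (between the pads) lies 19 mm behind it (robot.hold_point_z is the z of the grasp point in the tool frame, in m); z points along the fingers, y is the line along which they close (so a half turn about z gives the same grasp; the last joint's range is limited). The gripper opens to 85 mm and grips with 20 to 120 N. Pads are 22 mm wide; open, the fingers measure 114 mm over their backs; the gripper's body (76 mm by 85 mm) begins 54 mm behind the grasp point. The pads swing forward as they close: fully open they stand 13 mm farther back than shut.
Start: joints at [-77.79, 17.653, 93.61, -0, 68.738, -3.994], TCP at [0.174, -0.6, 0.231] pointing down, gripper open.
Joint ranges: [-175.34, 175.34], [-45.06, 112.39], [2.9, 150.54], [-68.45, 248.45], [3.09, 151.38], [-168.51, 168.51]. Speed limits (degrees/s): [159.86, 159.86, 180, 180, 180, 180].

### API

Orientations are given as a 3x3 rotation matrix whose columns are the frame's x, y, z axes.
In Python, from rig import robot, optics gives the robot as it stands.
- The arm moves only by the tool arm_command, never from a script. Its argument "moves" is a list of rows, each an object of numbers: "x", "y", "z": the shift along the tool's x, y, z in cm; "turn": the turn about the tool's z in rad. A call has 1 to 8 rows; each row shifts and turns the commanded pose from where the row before left it, along the tool's axes as they then stand; what a row does not reach is not made up. A row lasts 1/8 s, in which the tool goes at most 62.5 mm and 10.7 degrees, less where a joint would pass 70% of its speed; a pose out of reach is approached as far as the arm can. A call is refused whole if a number of a shift passes 6.25 or a number of a turn 0.188, either way. A call with a gripper value outside its range is refused whole. "gripper" is the finger opening in cm, from 0 to 8.54, set as the call begins (left out, the last holds). The fingers move at their own pace and stop on an object; "grip_force" is the grip in N (left out, the last holds). Time passes only in rows, so rows that do not move let the fingers close. It gives the time, the measured TCP pose, the force, the opening and the grip force at its end, in the units of the state.
- robot.state(): the state, without advancing time (a new reading comes with each control period).
- optics.read_camera(name): name is "scene" or "top"; returns the picture (420x560x3 uint8, red, green, blue); there is no depth.
- optics.calibration(name): a dict with "fx", "fy", "cx", "cy" (pixels), "camera_from_world" (4x4, takes a point from world to camera coordinates). Camera axes: x right, y down, z forward; pixel columns grow to the right and rows downward; lengths in m; the calibration is good to about 2 mm. A picture is of the moment at which its call begins. calibration takes no time and is no camera call.
- robot.job_done(): hands the job in; it is judged then, once.
Trained networks look in the newest picture that a camera, given by its name, has taken for a name from the list of things; names that differ only in an ending like _2 or _b are one class to them, and where a whole thing is asked for, a point or a joint stands for the part that bears it (a point fixed in the world has none). Each returns a list of dicts, best first, with "conf" (0 to 1); they miss things now and then, are a little off and sometimes report something else, mostly with a low value. They report only what shows in the picture. A call takes as long as a camera call.
- optics.find_in(camera, target): "box" ([left, top, width, height] in pixels, round what is visible of it).
- optics.trace(camera, target): "pixels" (420x560 bool, what is visible of it) and "box" ([left, top, width, height] in pixels, round what is visible of it).
The state is a dict: "time_s": time; "joints": joint angles; "joint_velocities": joint speeds; "joint_efforts": joint torques, N m; "position": TCP position; "tcp_rot": TCP orientation; "contact_force": force on the tool from outside, world axes, zero at the start; "wrist_torque": the same for the moment, N m; "grip_width": finger opening in m; "gripper_force": force on a finger pad.
Only numpy, scipy, OpenCV 4.12 (cv2) and the standard library are available. Lean on these libraries where they do the work, as an engineer would, in place of code of your own. Each camera call takes 0.05 s, during which the arm holds its last target. There are 200 camera calls.

### The job

Get the inking stone ready for washing: first clear the stone and the bench, putting every palette knife in the red tray and every solvent tin in the blue crate. Then use the pry bar over the yellow fulcrum block to lever up the edge of the stone until the red sprung stop slides in under it, let the stone down onto the stop, and lay the bar back on its two wooden saddles. Leave the other things on the bench where they are.

Things in the scene. Friction and masses are not known exactly. Their poses are not given: they have to be found in the camera images.
- cradle: Fixed grey cradle under the stone; origin on the bench below the stone's centre, z up. The stone covers x -110..110, y -85..85 mm on sills 34 mm high, kept by lips to 60 mm high at x +-113 and 48 mm at y 87. Pry side: -y, where the space under the edge is open for x -50..50. Stop housings, 50 x 24 x 30 mm, at x +-70, y -144..-120.
- fulcrum (a point): Top middle of the steel ridge (radius 8 mm, along cradle x) of the yellow fulcrum block fixed at cradle x 0, y -125 mm: 42 mm above the bench, 8 mm above the stone's underside, 40 mm from its edge. Two ears, 32 mm apart inside, rise 14 mm above the ridge; the bar goes between them, along the cradle's y, tip to +y. Axes of the cradle.
- stone_edge (a point): Middle of the lower edge of the stone on the pry side (the edge that is levered up); 34 mm above the bench at the start, about 44 mm when it rests on the stop. Axes of the stone, equal to the cradle's when it lies flat.
- stone: Heavy loose grey inking stone with orange ink on top, 220 (x) x 170 (y) x 55 mm high, about 6 kg; origin at the centre of its underside. Levering tips it up about its far (+y) lower edge; lifting the near edge takes about 30 N at that edge.
- stop (a joint): Red sprung stop: two tongues 30 mm wide, 9.5 mm high at cradle x +-70 mm, pushed to +y against the stone's side by a spring (9 N). 0 = fully back; 0.002 to 0.006 against the stone; once the edge is lifted 11 mm or more (above 45 mm) they slide under it by themselves to 0.03 and then carry it 10 mm higher.
- bar_mid (a point): Middle of the pry bar, 230 mm long, 0.45 kg. x points along it to the tip, 115 mm away; z is through its thickness. Steel shaft 22 wide x 10 mm thick, the last 32 mm at the tip 6 mm thick; red handle 26 wide x 16 mm thick, from 23 to 115 mm behind this point. Balances within 20 mm of this point, towards the handle.
- bar: The same bar, origin and axes. Tip 15 to 20 mm under the stone's edge, shaft on the ridge (middle 55 mm outside it), it slopes down to the tip by about 0.38 rad, handle in the air, and stays so when let go. Pressing the handle down till the bar is nearly level (8 N at 150 mm outside the ridge) lifts the edge about 15 mm.
- saddles: Two fixed wooden saddles on a board for the bar; origin on the bench midway between them, x along the bar's place. Saddles at x +-75 mm, 22 mm long; seats 27 mm high at -75 (handle end) and 30 mm at +75, 40 mm wide between ears that rise 18 mm more. The board between is 6 mm high.
- saddle_mid (a point): Where the middle of the bar lies when it is on its saddles, 35 mm above the bench; axes of the saddles.
- knife_tray: Fixed red open tray for the knives, 220 (x) x 160 (y) x 50 mm high outside, walls and floor 5 mm; origin at the centre of its underside. It stands on the left or the right.
- tin_crate: Fixed blue open crate for the tins, 220 (x) x 160 (y) x 50 mm high outside, walls and floor 5 mm; origin at the centre of its underside. It stands on the other side.
- knife1_mid (a point): Centre of a flat-lying palette knife, 150 mm long, 90 g: wooden handle 85 x 24 x 20 mm high (from 75 mm behind this point to 10 ahead), steel blade 65 x 26 x 4 mm with orange ink. x points to the blade tip, z up; this point is 10 mm above its underside. Starts on the stone (top 89 mm above the bench). May be absent.
- knife2_mid (a point): Centre of a flat-lying palette knife, 150 mm long, 90 g: wooden handle 85 x 24 x 20 mm high (from 75 mm behind this point to 10 ahead), steel blade 65 x 26 x 4 mm with orange ink. x points to the blade tip, z up; this point is 10 mm above its underside. Starts on the bench. May be absent.
- knife3_mid (a point): Centre of a flat-lying palette knife, 150 mm long, 90 g: wooden handle 85 x 24 x 20 mm high (from 75 mm behind this point to 10 ahead), steel blade 65 x 26 x 4 mm with orange ink. x points to the blade tip, z up; this point is 10 mm above its underside. Starts on the bench. May be absent.
- tin1_mid (a point): Centre of a green rectangular solvent tin with a white band, 60 (x) x 40 (y) x 90 mm high (z), plus a black screw cap 22 mm across and 12 mm high on top; this point is 45 mm above its underside. Weighs about 220 g. Starts standing on the stone (top 89 mm above the bench). May be absent.
- tin2_mid (a point): Centre of a green rectangular solvent tin with a white band, 60 (x) x 40 (y) x 90 mm high (z), plus a black screw cap 22 mm across and 12 mm high on top; this point is 45 mm above its underside. Weighs about 220 g. Starts standing on the bench. May be absent.
- tin3_mid (a point): Centre of a green rectangular solvent tin with a white band, 60 (x) x 40 (y) x 90 mm high (z), plus a black screw cap 22 mm across and 12 mm high on top; this point is 45 mm above its underside. Weighs about 220 g. Starts standing on the bench. May be absent.
- tape: Roll of cream tape, 90 mm across, 24 mm high; leave it alone.
- jar1: Orange ink jar, 64 mm across, 90 mm high; leave it alone.
- jar2: Black ink jar, 64 mm across, 90 mm high; leave it alone.
- block: Cork block, 100 x 65 x 40 mm; leave it alone.
- mug: Blue mug, 76 mm across, 90 mm high; leave it alone.

How it is judged:
By the outcome, as a careful person would: the job done as asked, in the order asked, and still so for the second after the job is handed in, with the robot touching nothing.
Of knife1, knife2, knife3, tin1, tin2, tin3 only 4 to 6 are there at a start; the rules pass over those that are not, and their reading is None.
At some moment in a run one of knife1, knife2, knife3, tin1, tin2, tin3 may be knocked a few centimetres aside while the robot is not near it.
Once in a run the grip may slacken for a moment while it holds something.
It also fails if it takes over 210 s, if anything falls off the work surface, if the arm or the gripper's body presses on something with over 40 N, if the wrist force passes 120 N, or if a joint passes its speed limit or range.

## Working session

There is one attempt and no reset: what is moved stays moved. The work goes in short steps, Python scripts to look and compute and a tool call to move; the robot and the scene stay as the last step left them, time stands still between calls to the robot, and variables do not carry over. Pictures are saved under pics/ and viewed, at most 17 in all, crops included, and the job is handed in when it is done.

Besides the shell and the picture viewer there is one more tool, called after "Call:" by a JSON object that holds its "api" and its "payload". arm_command: Moves the arm, as the interface text tells. Its arguments: {"type":"object","properties":{"moves":{"type":"array","items":{"type":"object","properties":{"x":{"type":"number"},"y":{"type":"number"},"z":{"type":"number"},"turn":{"type":"number"}}}},"gripper":{"type":"number"},"grip_force":{"type":"number"}},"required":["moves"]}

```bash
ls; mkdir -p pics; cat > h.py <<'E'
import numpy as np,cv2
from rig import robot,optics
def snap(cam,fn=None):
    im=optics.read_camera(cam)
    if fn: cv2.imwrite('pics/'+fn,cv2.cvtColor(im,cv2.COLOR_RGB2BGR))
    return im
def unproj(cam,u,v,z):
    c=optics.calibration(cam);T=np.array(c['camera_from_world']);R=T[:3,:3];t=T[:3,3]
    d=R.T@np.array([(u-c['cx'])/c['fx'],(v-c['cy'])/c['fy'],1]);o=-R.T@t
    return (o+d*(z-o[2])/d[2])
def proj(cam,p):
    c=optics.calibration(cam);T=np.array(c['camera_from_world']);q=T[:3,:3]@np.array(p)+T[:3,3]
    return np.array([c['fx']*q[0]/q[2]+c['cx'],c['fy']*q[1]/q[2]+c['cy']])
E
python3 - <<'E'
from h import *
for n in ['scene','top']:
    snap(n,n+'0.png');c=optics.calibration(n);T=np.array(c['camera_from_world']);print(n,c['fx'],c['cx'],c['cy'],np.round(T,3).tolist(),-T[:3,:3].T@T[:3,3])
s=robot.state();print({k:np.round(v,3).tolist() for k,v in s.items()})
E
```

```text
pics
scene 543.7484024389031 275.90365260746626 204.27670787427516 [[-0.647, 0.763, -0.008, 0.355], [0.545, 0.455, -0.704, -0.219], [-0.533, -0.46, -0.71, 1.966], [0.0, 0.0, 0.0, 1.0]] [1.39758317 0.73301809 1.24482208]
top 430.0450106795283 282.519800706177 208.32840218404945 [[0.02, -1.0, -0.005, -0.025], [-0.992, -0.019, -0.125, 0.577], [0.125, 0.007, -0.992, 1.238], [0.0, 0.0, 0.0, 1.0]] [ 0.4189157  -0.02309552  1.30005452]
{'time_s': 0.1, 'joints': [-77.79, 17.7, 93.683, 0.001, 68.739, -3.992], 'joint_velocities': [0.048, -0.069, -0.193, 0.011, -0.075, -0.016], 'joint_efforts': [-0.0, -41.641, -27.764, -0.0, 0.004, 0.0], 'position': [0.174, -0.599, 0.23], 'tcp_rot': [[0.96, 0.279, -0.0], [0.279, -0.96, 0.002], [0.0, -0.002, -1.0]], 'contact_force': [1.165, -0.0, 0.589], 'wrist_torque': [-0.05, -0.021, 0.012], 'gripper_force': 0.0, 'grip_width': 0.086}
```

View pics/top0.png

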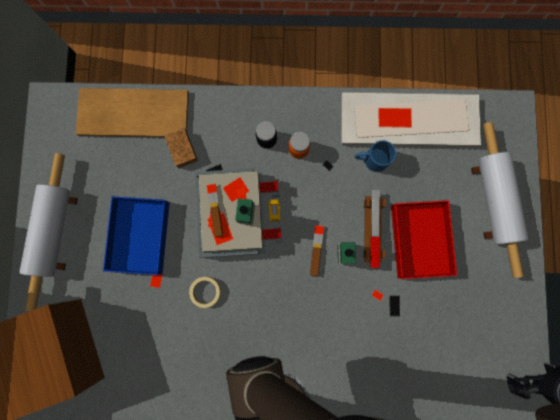

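View pics/scene0.png

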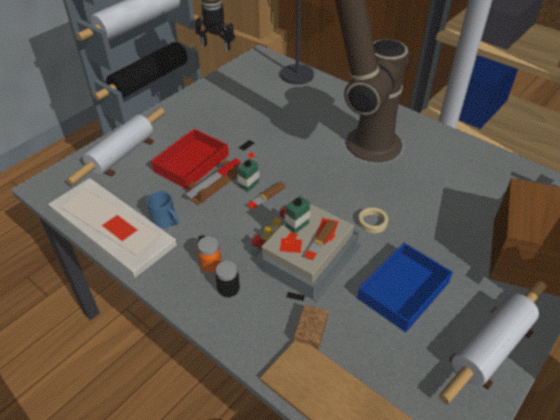

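Top view: the blue crate is at (137,236) and the red tray at (424,240). The stone is at (230,212) with a knife (215,212) and a tin (245,210) on it, and the fulcrum is at (275,210), so the pry side is image right. On the bench are a knife (318,250) and a tin (348,252), and the bar is at (375,230) with its handle towards the robot.

```bash
cat >> h.py <<'E'
from scipy.optimize import minimize
B={'tin':[[-30,30,-20,20,-45,45],[-11,11,-11,11,45,57]],
'knife':[[-75,10,-12,12,-10,10],[10,75,-13,13,-8,-4]],
'bar':[[-23,83,-11,11,-5,5],[83,115,-11,11,-3,3],[-115,-23,-13,13,-8,8]],
'stone':[[-110,110,-85,85,0,55]],'tray':[[-110,110,-80,80,0,50]]}
def render(cam,kind,p,z,pitch=0):
    m=np.zeros((840,1120),np.uint8);c,s=np.cos(p[2]),np.sin(p[2])
    for b in B[kind]:
        P=np.array([[b[i],b[2+j],b[4+k]] for i in(0,1) for j in(0,1) for k in(0,1)])/1000.
        cp,sp=np.cos(pitch),np.sin(pitch)
        X=P[:,0]*cp+P[:,2]*sp;Z=-P[:,0]*sp+P[:,2]*cp
        W=np.c_[p[0]+c*X-s*P[:,1],p[1]+s*X+c*P[:,1],z+Z]
        uv=np.array([proj(cam,w) for w in W])*2+.5
        cv2.fillConvexPoly(m,cv2.convexHull(np.round(uv*16).astype(np.int32)),1,shift=4)
    return m
def iou(kind,p,z,masks,pitch=0):
    t=0
    for cam,M in masks.items():
        m=render(cam,kind,p,z,pitch);t+=(m&M).sum()/max(1,(m|M).sum())
    return t/len(masks)
def fit(kind,masks,p0,z,pitch=0):
    Ms={c:cv2.resize(m.astype(np.uint8),(1120,840),interpolation=cv2.INTER_NEAREST) for c,m in masks.items()}
    f=lambda p:-iou(kind,p,z,Ms,pitch)
    r=minimize(f,p0,method='Nelder-Mead',options=dict(initial_simplex=np.array(p0)+np.array([[0,0,0],[.015,0,0],[0,.015,0],[0,0,.3]]),xatol=1e-4,fatol=1e-4))
    return r.x,-r.fun
def pts(box):return box[0]+box[2]/2,box[1]+box[3]/2
E
python3 - <<'E'
from h import *
import pickle
R={}
for cam in ['top','scene']:
    snap(cam)
    for t in ['tin1_mid','knife1_mid','bar','stone','knife_tray','tin_crate','fulcrum','jar1','jar2','mug','tape','block']:
        R[cam,t]=optics.trace(cam,t) if t[:2] in('ti','kn','ba','st','fu') else optics.find_in(cam,t)
        for r in R[cam,t]:print(cam,t,round(r['conf'],2),np.round(r['box']).astype(int))
pickle.dump(R,open('R.pkl','wb'))
E
```

```text
top tin1_mid 0.9 [235 198  20  26]
top tin1_mid 0.53 [205 183  19  53]
top knife1_mid 0.82 [207 183  15  54]
top knife1_mid 0.46 [392 197  65  84]
top bar 0.94 [370 191  10  77]
top bar 0.33 [193 165  92  96]
top stone 0.7 [200 172  66  78]
top knife_tray 0.95 [390 198  68  83]
top knife_tray 0.47 [234 199  22  23]
top tin_crate 0.68 [102 197  66  76]
top tin_crate 0.24 [187 275  32  29]
top fulcrum 0.69 [195 171  90  87]
top fulcrum 0.54 [311 228  14  46]
top jar1 0.9 [288 129  20  30]
top jar1 0.57 [256 118  24  30]
top jar2 0.9 [288 129  20  30]
top jar2 0.57 [256 118  24  30]
top mug 0.65 [355 138  42  36]
top mug 0.16 [197 170  65  80]
top tape 0.66 [188 278  31  27]
top tape 0.37 [307 225  17  52]
top block 0.88 [165 128  32  42]
scene tin1_mid 0.68 [284 196  27  38]
scene knife1_mid 0.76 [303 221  31  38]
scene bar 0.6 [184 158  54  40]
scene bar 0.31 [246 211 114  94]
scene stone 0.94 [262 203  92  80]
scene stone 0.45 [151 129  81  59]
scene knife_tray 0.92 [150 129  80  60]
scene knife_tray 0.54 [188 164  46  42]
scene tin_crate 0.75 [360 242  92  87]
scene fulcrum 0.78 [247 206 111  96]
scene jar1 0.69 [214 262  25  36]
scene jar1 0.61 [195 239  26  32]
scene jar2 0.69 [214 262  25  36]
scene jar2 0.61 [195 239  26  32]
scene mug 0.66 [149 194  28  35]
scene tape 0.68 [358 209  32  25]
scene block 0.86 [296 306  30  47]
```

```bash
cat > m.py <<'E'
from h import *
import sys
R={}
for cam in ['top','scene']:
    snap(cam)
    for t in ['tin2_mid','tin3_mid','knife2_mid','knife3_mid']:
        R[cam,t]=optics.trace(cam,t)
        for r in R[cam,t]:print(cam,t,round(r['conf'],2),np.round(r['box']).astype(int))
import pickle
Q=pickle.load(open('R.pkl','rb'));Q.update(R);pickle.dump(Q,open('R.pkl','wb'))
R=Q
def near(cam,names,uv):
    c=[r for n in names for r in R.get((cam,n),[]) if np.hypot(*(np.array(pts(r['box']))-uv))<12]
    return max(c,key=lambda r:r['conf'])['pixels'] if c else None
T=['tin1_mid','tin2_mid','tin3_mid'];K=['knife1_mid','knife2_mid','knife3_mid']
for nm,kind,names,uv,z in [('tinS','tin',T,(245,211),.134),('tinB','tin',T,(348,252),.045),('knS','knife',K,(215,210),.099),('knB','knife',K,(318,250),.010),('bar','bar',['bar'],(375,229),.035),('stone','stone',['stone'],(232,211),.034),('red','tray',['knife_tray'],(424,239),0),('blue','tray',['tin_crate'],(135,235),0)]:
    m={}
    a=near('top',names,np.array(uv))
    g=unproj('top',*uv,z)
    if a is not None:m['top']=a
    b=near('scene',names,proj('scene',g))
    if b is not None:m['scene']=b
    if not m:print(nm,'none');continue
    best=max((fit(kind,m,[g[0],g[1],y],z) for y in ([0,np.pi] if kind in('knife','bar') else [0,np.pi/2])),key=lambda q:q[1])
    print(nm,list(m),np.round(best[0][:2],4),'yaw',round(np.degrees(best[0][2]),1),round(best[1],3))
E
python3 m.py; python3 - <<'E'
from h import *
im=cv2.imread('pics/top0.png')[170:285,190:390]
cv2.imwrite('pics/c0.png',cv2.resize(im,(800,460),interpolation=cv2.INTER_CUBIC))
E
```

```text
top tin2_mid 0.25 [188 275  32  32]
top tin2_mid 0.19 [164 127  34  44]
top tin3_mid 0.73 [337 241  20  24]
top knife2_mid 0.9 [310 225  15  52]
top knife2_mid 0.71 [340 243  15  24]
top knife3_mid 0.33 [257 120  20  29]
scene tin2_mid 0.38 [150 131  79  54]
scene tin3_mid 0.77 [235 162  24  33]
scene knife2_mid 0.78 [248 181  36  28]Traceback (most recent call last):
  File "m.py", line 24, in <module>
    best=max((fit(kind,m,[g[0],g[1],y],z) for y in ([0,np.pi] if kind in('knife','bar') else [0,np.pi/2])),key=lambda q:q[1])
  File "m.py", line 24, in <genexpr>
    best=max((fit(kind,m,[g[0],g[1],y],z) for y in ([0,np.pi] if kind in('knife','bar') else [0,np.pi/2])),key=lambda q:q[1])
              ~~~^^^^^^^^^^^^^^^^^^^^^^^^
  File "h.py", line 37, in fit
    r=minimize(f,p0,method='Nelder-Mead',options=dict(initial_simplex=np.array(p0)+np.array([[0,0,0],[.015,0,0],[0,.015,0],[0,0,.3]]),xatol=1e-4,fatol=1e-4))
    res = _minimize_neldermead(fun, x0, args, callback, bounds=bounds,
                               **options)
    fsim[j] = func(sim[j])
              ~~~~^^^^^^^^
    fx = function(np.copy(x), *(wrapper_args + args))
  File "h.py", line 36, in <lambda>
    f=lambda p:-iou(kind,p,z,Ms,pitch)
                ~~~^^^^^^^^^^^^^^^^^^^
  File "h.py", line 32, in iou
    m=render(cam,kind,p,z,pitch);t+=(m&M).sum()/max(1,(m|M).sum())
  File "h.py", line 26, in render
    uv=np.array([proj(cam,w) for w in W])*2+.5
                 ~~~~^^^^^^^
  File "h.py", line 12, in proj
    c=optics.calibration(cam);T=np.array(c['camera_from_world']);q=T[:3,:3]@np.array(p)+T[:3,3]
ValueError: time passes only in moves, steps and waits
```

View pics/c0.png

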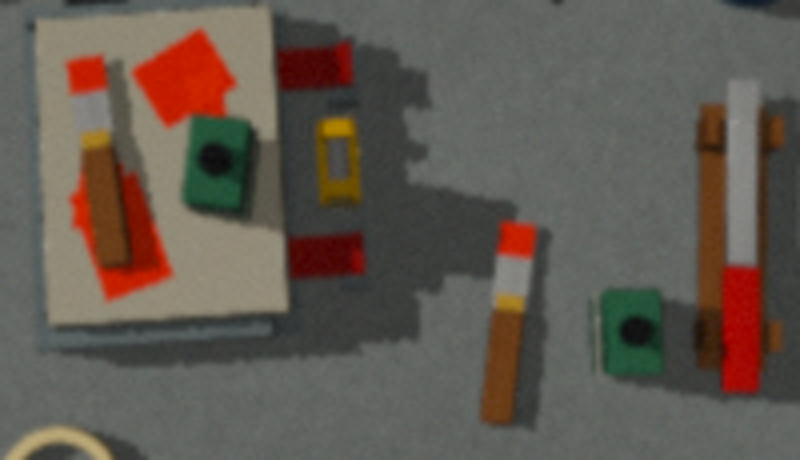

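```bash
python3 - <<'E'
s=open('h.py').read()
s=s.replace("optics.calibration(cam)","CAL[cam]").replace("def snap","CAL={c:optics.calibration(c) for c in('top','scene')}\ndef snap",1)
open('h.py','w').write(s)
m=open('m.py').read()
a=m.index('R={}');b=m.index('import pickle');c=m.index('Q=pick');d=m.index('def near')
m=m[:a]+"import pickle\nR=pickle.load(open('R.pkl','rb'))\n"+m[d:]
m=m.replace("    if not m:","    if kind in('stone','tray'):\n        for c in m:\n            h=cv2.convexHull(np.argwhere(m[c])[:,::-1].astype(np.int32));m[c]=cv2.fillConvexPoly(m[c].astype(np.uint8),h,1)\n    if not m:")
open('m.py','w').write(m)
E
sed -i '/^def near/i def load():pass' m.py; python3 m.py
python3 - <<'E'
from h import *
print(unproj('top',274.5,210.5,.048))
s=robot.state();print(s['time_s'])
E
```

```text
tinS ['top', 'scene'] [0.5556 0.087 ] yaw -6.4 0.915
tinB ['top', 'scene'] [ 0.4506 -0.2024] yaw 1.2 0.93
knS ['top', 'scene'] [0.5624 0.1757] yaw 9.9 0.812
knB ['top', 'scene'] [ 0.4576 -0.1178] yaw -6.6 0.782
bar ['top', 'scene'] [ 0.5233 -0.2868] yaw -0.3 0.82
stone ['top', 'scene'] [0.5621 0.1342] yaw 4.9 0.947
red ['top', 'scene'] [ 0.4959 -0.4303] yaw 184.9 0.959
blue ['top', 'scene'] [0.4906 0.417 ] yaw -2.5 0.968
[0.56923255 0.00951969 0.048     ]
1.9
```

```bash
cat >> h.py <<'E'
def go(*wps,start=None):
    """rows from the present pose through waypoints (x,y,z,yawdeg)"""
    if start is None:
        s=robot.state();R=np.array(s['tcp_rot']);cur=np.r_[s['position'],np.degrees(np.arctan2(R[1,0],R[0,0]))]
        print('t',round(s['time_s'],2),'pose',np.round(cur,4),'F',np.round(s['contact_force'],1),'w',round(s['grip_width'],4),'gf',round(s['gripper_force'],1))
    else:cur=np.array(start,float)
    for w in wps:
        w=np.array(w,float);dy=(w[3]-cur[3]+90)%180-90
        n=int(np.ceil(max(np.linalg.norm(w[:3]-cur[:3])/.052,abs(np.radians(dy))/.16,1)))
        rows=[]
        for i in range(n):
            d=(w[:3]-cur[:3])/n*100;y=np.radians(cur[3]+dy*i/n)
            rows.append('{"x":%.2f,"y":%.2f,"z":%.2f,"turn":%.3f}'%(d[0]*np.cos(y)+d[1]*np.sin(y),d[0]*np.sin(y)-d[1]*np.cos(y),-d[2],-np.radians(dy)/n))
        print('->',np.round(w,3),n,'\n  '+',\n  '.join(rows))
        cur=np.r_[w[:3],cur[3]+dy]
E
python3 -c "
from h import *
go((.4377,-.1155,.10,-6.6),(.4377,-.1155,.003,-6.6))"
```

```text
t 1.9 pose [ 0.1744 -0.6002  0.2312 16.2044] F [0.1 0.4 0. ] w 0.0854 gf 0.0
-> [ 0.438 -0.116  0.1   -6.6  ] 11 
  {"x":3.53,"y":-3.56,"z":1.19,"turn":0.036},
  {"x":3.40,"y":-3.69,"z":1.19,"turn":0.036},
  {"x":3.26,"y":-3.81,"z":1.19,"turn":0.036},
  {"x":3.12,"y":-3.92,"z":1.19,"turn":0.036},
  {"x":2.98,"y":-4.03,"z":1.19,"turn":0.036},
  {"x":2.83,"y":-4.14,"z":1.19,"turn":0.036},
  {"x":2.68,"y":-4.24,"z":1.19,"turn":0.036},
  {"x":2.52,"y":-4.33,"z":1.19,"turn":0.036},
  {"x":2.36,"y":-4.42,"z":1.19,"turn":0.036},
  {"x":2.20,"y":-4.50,"z":1.19,"turn":0.036},
  {"x":2.04,"y":-4.58,"z":1.19,"turn":0.036}
-> [ 4.38e-01 -1.16e-01  3.00e-03 -6.60e+00] 2 
  {"x":0.00,"y":-0.00,"z":4.85,"turn":-0.000},
  {"x":0.00,"y":-0.00,"z":4.85,"turn":-0.000}
```

Call:
{"api": "arm_command", "payload": {"moves": [{"x": 3.53, "y": -3.56, "z": 0.7, "turn": 0.036}, {"x": 3.4, "y": -3.69, "z": 0.7, "turn": 0.036}, {"x": 3.26, "y": -3.81, "z": 0.7, "turn": 0.036}, {"x": 3.12, "y": -3.92, "z": 0.7, "turn": 0.036}, {"x": 2.98, "y": -4.03, "z": 0.7, "turn": 0.036}, {"x": 2.83, "y": -4.14, "z": 0.7, "turn": 0.036}, {"x": 2.68, "y": -4.24, "z": 0.7, "turn": 0.036}, {"x": 2.52, "y": -4.33, "z": 0.7, "turn": 0.036}], "gripper": 5, "grip_force": 40}}

```text
time_s: 2.9
position: [0.3665, -0.2464, 0.1755]
tcp_rot: [[1.0, -0.007, 0.001], [-0.007, -1.0, -0.001], [0.001, 0.001, -1.0]]
contact_force: [0.5, -0.5, -0.1]
grip_width: 0.0498
gripper_force: 0.0
```

Call:
{"api": "arm_command", "payload": {"moves": [{"x": 2.36, "y": -4.42, "z": 0.7, "turn": 0.036}, {"x": 2.2, "y": -4.5, "z": 0.7, "turn": 0.036}, {"x": 2.04, "y": -4.58, "z": 0.7, "turn": 0.036}, {"z": 2}, {}]}}

```text
schema error: expected keys x, y, z, turn
```

```bash
python3 -c "
from h import *
go((.4377,-.1155,.10,-6.6),(.4377,-.1155,.003,-6.6))"
```

```text
t 2.9 pose [ 0.3665 -0.2464  0.1755 -0.3854] F [ 0.5 -0.5 -0.1] w 0.0498 gf 0.0
-> [ 0.438 -0.116  0.1   -6.6  ] 4 
  {"x":1.76,"y":-3.28,"z":1.89,"turn":0.027},
  {"x":1.67,"y":-3.33,"z":1.89,"turn":0.027},
  {"x":1.58,"y":-3.38,"z":1.89,"turn":0.027},
  {"x":1.48,"y":-3.42,"z":1.89,"turn":0.027}
-> [ 4.38e-01 -1.16e-01  3.00e-03 -6.60e+00] 2 
  {"x":0.00,"y":-0.00,"z":4.85,"turn":-0.000},
  {"x":0.00,"y":-0.00,"z":4.85,"turn":-0.000}
```

Call:
{"api": "arm_command", "payload": {"moves": [{"x": 1.76, "y": -3.28, "z": 0.5, "turn": 0.027}, {"x": 1.67, "y": -3.33, "z": 0.5, "turn": 0.027}, {"x": 1.58, "y": -3.38, "z": 0.5, "turn": 0.027}, {"x": 1.48, "y": -3.42, "z": 0.5, "turn": 0.027}, {"x": 0, "y": 0, "z": 5, "turn": 0}, {"x": 0, "y": 0, "z": 5, "turn": 0}, {"x": 0, "y": 0, "z": 4, "turn": 0}, {"x": 0, "y": 0, "z": 1, "turn": 0}]}}

```text
time_s: 3.9
position: [0.4344, -0.1157, 0.0031]
tcp_rot: [[0.994, -0.113, -0.005], [-0.113, -0.994, 0.002], [-0.005, -0.001, -1.0]]
contact_force: [0.1, 0.1, -0.3]
grip_width: 0.0499
gripper_force: 0.0
```

Call:
{"api": "arm_command", "payload": {"moves": [{"x": 0, "y": 0, "z": 0.25, "turn": 0}, {"x": 0, "y": 0, "z": 0, "turn": 0}, {"x": 0, "y": 0, "z": 0, "turn": 0}], "gripper": 0}}

```text
time_s: 4.28
position: [0.4381, -0.1172, 0.0042]
tcp_rot: [[0.994, -0.113, 0.003], [-0.113, -0.994, -0.001], [0.003, 0.001, -1.0]]
contact_force: [-0.4, -0.2, -0.5]
grip_width: 0.0228
gripper_force: 41.3
```

```bash
python3 -c "
from h import *
snap('top','top1.png')
s=robot.state();go((*s['position'][:2],.16,-6.6),(.485,-.40,.16,4.9),(.485,-.40,.014,4.9))"
```

```text
t 4.33 pose [ 4.3780e-01 -1.1710e-01  4.0000e-03 -6.4914e+00] F [-0.8 -0.4 -0.8] w 0.0232 gf 41.3
-> [ 0.438 -0.117  0.16  -6.6  ] 3 
  {"x":0.00,"y":-0.00,"z":-5.20,"turn":0.001},
  {"x":0.00,"y":-0.00,"z":-5.20,"turn":0.001},
  {"x":0.00,"y":-0.00,"z":-5.20,"turn":0.001}
-> [ 0.485 -0.4    0.16   4.9  ] 6 
  {"x":1.32,"y":4.59,"z":-0.00,"turn":-0.033},
  {"x":1.17,"y":4.64,"z":-0.00,"turn":-0.033},
  {"x":1.01,"y":4.67,"z":-0.00,"turn":-0.033},
  {"x":0.86,"y":4.70,"z":-0.00,"turn":-0.033},
  {"x":0.70,"y":4.73,"z":-0.00,"turn":-0.033},
  {"x":0.54,"y":4.75,"z":-0.00,"turn":-0.033}
-> [ 0.485 -0.4    0.014  4.9  ] 3 
  {"x":0.00,"y":0.00,"z":4.87,"turn":-0.000},
  {"x":0.00,"y":0.00,"z":4.87,"turn":-0.000},
  {"x":0.00,"y":0.00,"z":4.87,"turn":-0.000}
```

Call:
{"api": "arm_command", "payload": {"moves": [{"x": 0, "y": 0, "z": -5.2, "turn": 0}, {"x": 0, "y": 0, "z": -5.2, "turn": 0}, {"x": 0, "y": 0, "z": -5.2, "turn": 0}, {"x": 1.32, "y": 4.59, "z": 0, "turn": -0.033}, {"x": 1.17, "y": 4.64, "z": 0, "turn": -0.033}, {"x": 1.01, "y": 4.67, "z": 0, "turn": -0.033}, {"x": 0.86, "y": 4.7, "z": 0, "turn": -0.033}, {"x": 0.7, "y": 4.73, "z": 0, "turn": -0.033}]}}

```text
time_s: 5.32
position: [0.4764, -0.3539, 0.1595]
tcp_rot: [[0.999, 0.053, 0.001], [0.053, -0.999, -0.001], [0.001, 0.001, -1.0]]
contact_force: [0.4, 0.4, -1.8]
grip_width: 0.0227
gripper_force: 41.4
```

Call:
{"api": "arm_command", "payload": {"moves": [{"x": 0.54, "y": 4.75, "z": 0, "turn": -0.033}, {"x": 0, "y": 0, "z": 0, "turn": 0}, {"x": 0, "y": 0, "z": 5, "turn": 0}, {"x": 0, "y": 0, "z": 5, "turn": 0}, {"x": 0, "y": 0, "z": 3.5, "turn": 0}, {"x": 0, "y": 0, "z": 1, "turn": 0}, {"x": 0, "y": 0, "z": 0, "turn": 0}]}}

```text
time_s: 6.2
position: [0.4841, -0.3989, 0.014]
tcp_rot: [[0.996, 0.085, -0.0], [0.085, -0.996, 0.001], [-0.0, -0.001, -1.0]]
contact_force: [0.3, -1.2, 0.3]
grip_width: 0.0229
gripper_force: 41.4
```

```bash
python3 -c "
from h import *
go((.485,-.40,.012,4.9));snap('top')
print([(round(r['conf'],2),np.round(r['box'])) for r in optics.find_in('top','tin3_mid')])
snap('scene');print([(round(r['conf'],2),np.round(r['box'])) for r in optics.find_in('scene','tin3_mid')])"
```

```text
t 6.2 pose [ 0.4841 -0.3989  0.014   4.8747] F [ 0.3 -1.2  0.3] w 0.0229 gf 41.4
-> [ 0.485 -0.4    0.012  4.9  ] 1 
  {"x":0.08,"y":0.12,"z":0.20,"turn":-0.000}
[(0.66, array([338., 241.,  16.,  24.]))]
[(0.62, array([234., 158.,  26.,  37.]))]
```

Call:
{"api": "arm_command", "payload": {"moves": [{"x": 0, "y": 0, "z": 0.3, "turn": 0}, {"x": 0, "y": 0, "z": 0, "turn": 0}, {"x": 0, "y": 0, "z": 0, "turn": 0}, {"x": 0, "y": 0, "z": -5, "turn": 0}, {"x": 0, "y": 0, "z": -5, "turn": 0}, {"x": 0, "y": 0, "z": -5, "turn": 0}], "gripper": 4}}

```text
time_s: 7.15
position: [0.4839, -0.3993, 0.1621]
tcp_rot: [[0.996, 0.085, -0.0], [0.085, -0.996, 0.0], [-0.0, -0.0, -1.0]]
contact_force: [0.5, -0.1, -0.4]
grip_width: 0.0399
gripper_force: 0.0
```

```bash
python3 -c "
from h import *
go((.4506,-.2024,.16,1.2),(.4506,-.2024,.045,1.2))"
```

```text
t 7.15 pose [ 0.4839 -0.3993  0.1621  4.8524] F [ 0.5 -0.1 -0.4] w 0.0399 gf 0.0
-> [ 0.451 -0.202  0.16   1.2  ] 4 
  {"x":-0.41,"y":-4.98,"z":0.05,"turn":0.016},
  {"x":-0.49,"y":-4.97,"z":0.05,"turn":0.016},
  {"x":-0.57,"y":-4.96,"z":0.05,"turn":0.016},
  {"x":-0.65,"y":-4.95,"z":0.05,"turn":0.016}
-> [ 0.451 -0.202  0.045  1.2  ] 3 
  {"x":0.00,"y":0.00,"z":3.83,"turn":-0.000},
  {"x":0.00,"y":0.00,"z":3.83,"turn":-0.000},
  {"x":0.00,"y":0.00,"z":3.83,"turn":-0.000}
```

Call:
{"api": "arm_command", "payload": {"moves": [{"x": -0.41, "y": -4.98, "z": 0, "turn": 0.016}, {"x": -0.49, "y": -4.97, "z": 0, "turn": 0.016}, {"x": -0.57, "y": -4.96, "z": 0, "turn": 0.016}, {"x": -0.65, "y": -4.95, "z": 0, "turn": 0.016}, {"x": 0, "y": 0, "z": 0.2, "turn": 0}, {"x": 0, "y": 0, "z": 4.5, "turn": 0}, {"x": 0, "y": 0, "z": 4.5, "turn": 0}, {"x": 0, "y": 0, "z": 2.5, "turn": 0}], "gripper": 6.2}}

```text
time_s: 8.15
position: [0.4501, -0.2029, 0.0417]
tcp_rot: [[1.0, 0.02, -0.002], [0.02, -1.0, 0.001], [-0.002, -0.001, -1.0]]
contact_force: [0.3, -0.0, 0.2]
grip_width: 0.0614
gripper_force: 0.0
```

Call:
{"api": "arm_command", "payload": {"moves": [{"x": 0, "y": 0, "z": 0, "turn": 0}, {"x": 0, "y": 0, "z": 0, "turn": 0}, {"x": 0, "y": 0, "z": 0, "turn": 0}], "gripper": 0}}

```text
time_s: 8.52
position: [0.452, -0.2034, 0.045]
tcp_rot: [[1.0, 0.021, 0.002], [0.021, -1.0, -0.001], [0.002, 0.001, -1.0]]
contact_force: [0.2, 0.1, -1.5]
grip_width: 0.0394
gripper_force: 46.0
```

```bash
python3 -c "
from h import *
s=robot.state();go((*s['position'][:2],.215,1.2),(.445,.417,.215,-2.5),(.445,.417,.052,-2.5))"
```

```text
t 8.53 pose [ 0.452  -0.2034  0.045   1.1833] F [ 0.2  0.1 -1.5] w 0.0394 gf 46.0
-> [ 0.452 -0.203  0.215  1.2  ] 4 
  {"x":0.00,"y":0.00,"z":-4.25,"turn":-0.000},
  {"x":0.00,"y":0.00,"z":-4.25,"turn":-0.000},
  {"x":0.00,"y":0.00,"z":-4.25,"turn":-0.000},
  {"x":0.00,"y":0.00,"z":-4.25,"turn":-0.000}
-> [ 0.445  0.417  0.215 -2.5  ] 12 
  {"x":0.05,"y":-5.17,"z":-0.00,"turn":0.005},
  {"x":0.02,"y":-5.17,"z":-0.00,"turn":0.005},
  {"x":-0.01,"y":-5.17,"z":-0.00,"turn":0.005},
  {"x":-0.03,"y":-5.17,"z":-0.00,"turn":0.005},
  {"x":-0.06,"y":-5.17,"z":-0.00,"turn":0.005},
  {"x":-0.09,"y":-5.17,"z":-0.00,"turn":0.005},
  {"x":-0.12,"y":-5.17,"z":-0.00,"turn":0.005},
  {"x":-0.14,"y":-5.17,"z":-0.00,"turn":0.005},
  {"x":-0.17,"y":-5.17,"z":-0.00,"turn":0.005},
  {"x":-0.20,"y":-5.17,"z":-0.00,"turn":0.005},
  {"x":-0.23,"y":-5.17,"z":-0.00,"turn":0.005},
  {"x":-0.26,"y":-5.16,"z":-0.00,"turn":0.005}
-> [ 0.445  0.417  0.052 -2.5  ] 4 
  {"x":0.00,"y":-0.00,"z":4.08,"turn":-0.000},
  {"x":0.00,"y":-0.00,"z":4.08,"turn":-0.000},
  {"x":0.00,"y":-0.00,"z":4.08,"turn":-0.000},
  {"x":0.00,"y":-0.00,"z":4.08,"turn":-0.000}
```

Call:
{"api": "arm_command", "payload": {"moves": [{"x": 0, "y": 0, "z": -4.25, "turn": 0}, {"x": 0, "y": 0, "z": -4.25, "turn": 0}, {"x": 0, "y": 0, "z": -4.25, "turn": 0}, {"x": 0, "y": 0, "z": -4.25, "turn": 0}, {"x": 0.05, "y": -3, "z": 0, "turn": 0.005}, {"x": 0, "y": -5, "z": 0, "turn": 0.005}, {"x": 0, "y": -5, "z": 0, "turn": 0.005}, {"x": 0, "y": -5, "z": 0, "turn": 0.005}], "grip_force": 60}}

```text
time_s: 9.52
position: [0.4493, -0.0212, 0.2149]
tcp_rot: [[1.0, 0.0, 0.003], [0.0, -1.0, -0.0], [0.003, 0.0, -1.0]]
contact_force: [1.1, 0.5, -2.2]
grip_width: 0.0394
gripper_force: 63.3
```

Call:
{"api": "arm_command", "payload": {"moves": [{"x": -0.05, "y": -5.2, "z": 0, "turn": 0.005}, {"x": -0.1, "y": -5.2, "z": 0, "turn": 0.005}, {"x": -0.1, "y": -5.2, "z": 0, "turn": 0.005}, {"x": -0.15, "y": -5.2, "z": 0, "turn": 0.005}, {"x": -0.2, "y": -5.2, "z": 0, "turn": 0.005}, {"x": -0.2, "y": -5.2, "z": 0, "turn": 0.005}, {"x": -0.2, "y": -5.2, "z": 0, "turn": 0.005}, {"x": -0.2, "y": -5, "z": 0, "turn": 0.005}]}}

```text
time_s: 10.52
position: [0.444, 0.3936, 0.2149]
tcp_rot: [[0.999, -0.039, 0.002], [-0.039, -0.999, 0.001], [0.002, -0.001, -1.0]]
contact_force: [0.3, 0.4, -1.6]
grip_width: 0.0393
gripper_force: 63.3
```

```bash
python3 -c "
from h import *
go((.445,.417,.215,-2.5),(.445,.417,.052,-2.5))"
```

```text
t 10.53 pose [ 0.444   0.3936  0.2149 -2.2214] F [ 0.3  0.4 -1.6] w 0.0393 gf 63.3
-> [ 0.445  0.417  0.215 -2.5  ] 1 
  {"x":0.01,"y":-2.35,"z":-0.01,"turn":0.005}
-> [ 0.445  0.417  0.052 -2.5  ] 4 
  {"x":0.00,"y":-0.00,"z":4.08,"turn":-0.000},
  {"x":0.00,"y":-0.00,"z":4.08,"turn":-0.000},
  {"x":0.00,"y":-0.00,"z":4.08,"turn":-0.000},
  {"x":0.00,"y":-0.00,"z":4.08,"turn":-0.000}
```

Call:
{"api": "arm_command", "payload": {"moves": [{"x": 0, "y": -1.6, "z": 0, "turn": 0}, {"x": 0, "y": 0, "z": 3, "turn": 0}, {"x": 0, "y": 0, "z": 4, "turn": 0}, {"x": 0, "y": 0, "z": 4, "turn": 0}, {"x": 0, "y": 0, "z": 4, "turn": 0}, {"x": 0, "y": 0, "z": 1, "turn": 0}, {"x": 0, "y": 0, "z": 0, "turn": 0}]}}

```text
time_s: 11.4
position: [0.4449, 0.4072, 0.0541]
tcp_rot: [[0.999, -0.04, -0.0], [-0.04, -0.999, -0.0], [-0.0, 0.0, -1.0]]
contact_force: [0.9, 0.4, -2.2]
grip_width: 0.0393
gripper_force: 63.0
```

```bash
python3 -c "
from h import *
go((.445,.417,.051,-2.5))"
```

```text
t 11.4 pose [ 0.4449  0.4072  0.0541 -2.2656] F [ 0.9  0.4 -2.2] w 0.0393 gf 63.0
-> [ 0.445  0.417  0.051 -2.5  ] 1 
  {"x":-0.02,"y":-0.98,"z":0.31,"turn":0.004}
```

Lower the last 3 mm, release and rise; then go over to the stone's tin.

Call:
{"api": "arm_command", "payload": {"moves": [{"x": 0, "y": -0.9, "z": 0, "turn": 0}, {"x": 0, "y": 0, "z": 0.3, "turn": 0}, {"x": 0, "y": 0, "z": 0, "turn": 0}]}}

```text
time_s: 11.78
position: [0.4453, 0.4171, 0.0516]
tcp_rot: [[0.999, -0.039, 0.001], [-0.039, -0.999, 0.001], [0.001, -0.001, -1.0]]
contact_force: [-0.4, 0.2, -2.0]
grip_width: 0.0393
gripper_force: 63.0
```

Call:
{"api": "arm_command", "payload": {"moves": [{"x": 0, "y": 0, "z": 0, "turn": 0}, {"x": 0, "y": 0, "z": 0, "turn": 0}, {"x": 0, "y": 0, "z": -5, "turn": 0}, {"x": 0, "y": 0, "z": -5, "turn": 0}, {"x": 0, "y": 0, "z": -5, "turn": 0}, {"x": 0, "y": 0, "z": -5, "turn": 0}, {"x": 0, "y": 0, "z": 0, "turn": 0}], "gripper": 6.2}}

```text
time_s: 12.65
position: [0.4481, 0.4191, 0.2576]
tcp_rot: [[0.999, -0.039, 0.01], [-0.039, -0.999, 0.008], [0.009, -0.008, -1.0]]
contact_force: [0.5, -0.1, 0.5]
grip_width: 0.0622
gripper_force: 0.0
```

```bash
python3 -c "
from h import *
snap('top','top2.png')
print([(round(r['conf'],2),np.round(r['box'])) for n in('tin1_mid','tin3_mid','knife1_mid') for r in optics.find_in('top',n)])
go((.5556,.087,.25,-6.4),(.5556,.087,.134,-6.4))"
```

```text
[(0.83, array([234., 196.,  19.,  28.])), (0.61, array([196., 168.,  88.,  91.])), (0.76, array([119., 240.,  27.,  24.])), (0.21, array([189., 274.,  31.,  30.])), (0.74, array([204., 185.,  19.,  52.]))]
t 12.85 pose [ 0.4441  0.4158  0.2491 -2.251 ] F [-0.8  0.2  1.1] w 0.0618 gf 0.0
-> [ 0.556  0.087  0.25  -6.4  ] 7 
  {"x":1.78,"y":4.63,"z":-0.01,"turn":0.010},
  {"x":1.82,"y":4.61,"z":-0.01,"turn":0.010},
  {"x":1.87,"y":4.59,"z":-0.01,"turn":0.010},
  {"x":1.92,"y":4.57,"z":-0.01,"turn":0.010},
  {"x":1.97,"y":4.55,"z":-0.01,"turn":0.010},
  {"x":2.01,"y":4.53,"z":-0.01,"turn":0.010},
  {"x":2.06,"y":4.51,"z":-0.01,"turn":0.010}
-> [ 0.556  0.087  0.134 -6.4  ] 3 
  {"x":0.00,"y":-0.00,"z":3.87,"turn":-0.000},
  {"x":0.00,"y":-0.00,"z":3.87,"turn":-0.000},
  {"x":0.00,"y":-0.00,"z":3.87,"turn":-0.000}
```

View pics/top2.png

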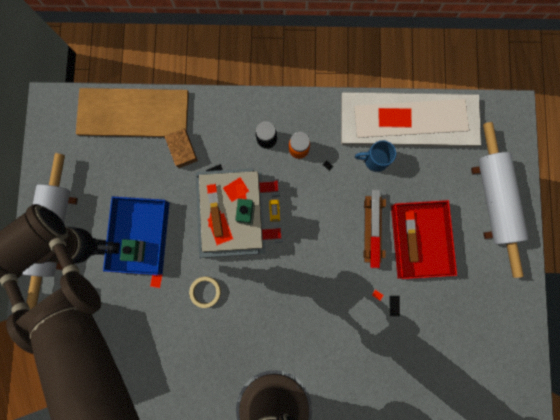

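Knife in the red tray (413,235), tin in the crate (130,250), and the things on the stone are unmoved.

Call:
{"api": "arm_command", "payload": {"moves": [{"x": 1.78, "y": 4.63, "z": 0, "turn": 0.01}, {"x": 1.82, "y": 4.61, "z": 0, "turn": 0.01}, {"x": 1.87, "y": 4.59, "z": 0, "turn": 0.01}, {"x": 1.92, "y": 4.57, "z": 0, "turn": 0.01}, {"x": 1.97, "y": 4.55, "z": 0, "turn": 0.01}, {"x": 2.01, "y": 4.53, "z": 0, "turn": 0.01}, {"x": 2.06, "y": 4.51, "z": 0, "turn": 0.01}, {"x": 0, "y": 0, "z": 0, "turn": 0}]}}

```text
time_s: 13.85
position: [0.5566, 0.0849, 0.2485]
tcp_rot: [[0.993, -0.114, -0.004], [-0.114, -0.994, -0.001], [-0.003, 0.002, -1.0]]
contact_force: [-0.6, 0.4, -1.0]
grip_width: 0.0615
gripper_force: 0.0
```

```bash
python3 -c "
from h import *
go((.5556,.087,.134,-6.4))"
```

```text
t 13.85 pose [ 0.5566  0.0849  0.2485 -6.5343] F [-0.6  0.4 -1. ] w 0.0615 gf 0.0
-> [ 0.556  0.087  0.134 -6.4  ] 3 
  {"x":-0.04,"y":-0.06,"z":3.82,"turn":-0.001},
  {"x":-0.04,"y":-0.06,"z":3.82,"turn":-0.001},
  {"x":-0.04,"y":-0.06,"z":3.82,"turn":-0.001}
```

Call:
{"api": "arm_command", "payload": {"moves": [{"x": -0.04, "y": -0.1, "z": 4, "turn": 0}, {"x": 0, "y": -0.05, "z": 4, "turn": 0}, {"x": 0, "y": 0, "z": 2.5, "turn": 0}, {"x": 0, "y": 0, "z": 0.9, "turn": 0}, {"x": 0, "y": 0, "z": 0, "turn": 0}]}}

```text
time_s: 14.48
position: [0.5558, 0.0903, 0.1358]
tcp_rot: [[0.994, -0.108, -0.002], [-0.108, -0.994, 0.0], [-0.002, 0.0, -1.0]]
contact_force: [0.7, 0.3, 0.8]
grip_width: 0.0618
gripper_force: 0.0
```

Call:
{"api": "arm_command", "payload": {"moves": [{"x": 0, "y": 0, "z": 0, "turn": 0}, {"x": 0, "y": 0, "z": 0, "turn": 0}, {"x": 0, "y": 0, "z": 0, "turn": 0}, {"x": 0, "y": 0, "z": -3, "turn": 0}, {"x": 0, "y": 0, "z": -4, "turn": 0}, {"x": 0, "y": 0, "z": -1, "turn": 0}], "gripper": 0}}

```text
time_s: 15.22
position: [0.5585, 0.0899, 0.2196]
tcp_rot: [[0.994, -0.109, 0.006], [-0.109, -0.994, 0.001], [0.006, -0.001, -1.0]]
contact_force: [-0.1, 0.3, -3.5]
grip_width: 0.039
gripper_force: 62.2
```

```bash
python3 -c "
from h import *
go((.541,.415,.21,-2.5),(.541,.415,.055,-2.5))"
```

```text
t 15.22 pose [ 0.5585  0.0899  0.2196 -6.2639] F [-0.1  0.3 -3.5] w 0.039 gf 62.2
-> [ 0.541  0.415  0.21  -2.5  ] 7 
  {"x":-0.76,"y":-4.59,"z":0.14,"turn":-0.009},
  {"x":-0.71,"y":-4.60,"z":0.14,"turn":-0.009},
  {"x":-0.67,"y":-4.60,"z":0.14,"turn":-0.009},
  {"x":-0.63,"y":-4.61,"z":0.14,"turn":-0.009},
  {"x":-0.58,"y":-4.61,"z":0.14,"turn":-0.009},
  {"x":-0.54,"y":-4.62,"z":0.14,"turn":-0.009},
  {"x":-0.50,"y":-4.62,"z":0.14,"turn":-0.009}
-> [ 0.541  0.415  0.055 -2.5  ] 3 
  {"x":0.00,"y":-0.00,"z":5.17,"turn":-0.000},
  {"x":0.00,"y":-0.00,"z":5.17,"turn":-0.000},
  {"x":0.00,"y":-0.00,"z":5.17,"turn":-0.000}
```

Call:
{"api": "arm_command", "payload": {"moves": [{"x": -0.76, "y": -4.59, "z": 0.1, "turn": -0.009}, {"x": -0.71, "y": -4.6, "z": 0.1, "turn": -0.009}, {"x": -0.67, "y": -4.6, "z": 0.1, "turn": -0.009}, {"x": -0.63, "y": -4.61, "z": 0.1, "turn": -0.009}, {"x": -0.58, "y": -4.61, "z": 0.1, "turn": -0.009}, {"x": -0.54, "y": -4.62, "z": 0.1, "turn": -0.009}, {"x": -0.5, "y": -4.62, "z": 0.1, "turn": -0.009}, {"x": 0, "y": 0, "z": 0, "turn": 0}]}}

```text
time_s: 16.23
position: [0.5376, 0.4176, 0.2075]
tcp_rot: [[0.999, -0.042, -0.002], [-0.042, -0.999, -0.0], [-0.002, 0.0, -1.0]]
contact_force: [0.4, -1.0, -2.7]
grip_width: 0.0394
gripper_force: 62.4
```

```bash
python3 -c "
from h import *
go((.541,.415,.055,-2.5))"
```

```text
t 16.23 pose [ 0.5376  0.4176  0.2075 -2.4233] F [ 0.4 -1.  -2.7] w 0.0394 gf 62.4
-> [ 0.541  0.415  0.055 -2.5  ] 3 
  {"x":0.12,"y":0.08,"z":5.08,"turn":0.000},
  {"x":0.12,"y":0.08,"z":5.08,"turn":0.000},
  {"x":0.12,"y":0.08,"z":5.08,"turn":0.000}
```

Call:
{"api": "arm_command", "payload": {"moves": [{"x": 0.1, "y": 0, "z": 5, "turn": 0}, {"x": 0.1, "y": 0, "z": 5, "turn": 0}, {"x": 0.1, "y": 0, "z": 4, "turn": 0}, {"x": 0, "y": 0, "z": 1.2, "turn": 0}, {"x": 0, "y": 0, "z": 0.2, "turn": 0}, {"x": 0, "y": 0, "z": 0, "turn": 0}]}}

```text
time_s: 16.98
position: [0.5432, 0.4146, 0.0566]
tcp_rot: [[0.999, -0.047, 0.001], [-0.047, -0.999, 0.001], [0.001, -0.001, -1.0]]
contact_force: [0.6, 0.3, -1.7]
grip_width: 0.0394
gripper_force: 62.3
```

Call:
{"api": "arm_command", "payload": {"moves": [{"x": 0, "y": 0, "z": 0, "turn": 0}, {"x": 0, "y": 0, "z": 0, "turn": 0}, {"x": 0, "y": 0, "z": -5, "turn": 0}, {"x": 0, "y": 0, "z": -5, "turn": 0}, {"x": 0, "y": 0, "z": -5, "turn": 0}, {"x": 0, "y": 0, "z": 0, "turn": 0}], "gripper": 6}}

```text
time_s: 17.73
position: [0.5461, 0.4172, 0.2137]
tcp_rot: [[0.999, -0.046, 0.012], [-0.046, -0.999, 0.008], [0.011, -0.008, -1.0]]
contact_force: [-0.5, -0.0, 0.7]
grip_width: 0.0596
gripper_force: 0.0
```

```bash
cat > k.py <<'E'
from h import *
m={}
for cam in('top','scene'):
    snap(cam);g=proj(cam,[.5624,.1757,.1])
    for n in('knife1_mid','knife2_mid','knife3_mid'):
        for r in optics.trace(cam,n):
            if np.hypot(*(np.array(pts(r['box']))-g))<25 and cam not in m:m[cam]=r['pixels']
print(list(m));
p,q=fit('knife',m,[.5624,.1757,.17],.099);print(p,np.degrees(p[2]),q)
y=np.degrees(p[2]);c=[p[0]-.02*np.cos(p[2]),p[1]-.02*np.sin(p[2])]
go((*c,.18,y),(*c,.093,y))
E
python3 k.py
```

```text
['top', 'scene']
[0.56165157 0.1758541  0.19519901] 11.18407943588148 0.753596329888673
t 18.12 pose [ 0.5416  0.414   0.2038 -2.6521] F [-0.1  0.3  0. ] w 0.0595 gf 0.0
-> [ 0.542  0.172  0.18  11.184] 5 
  {"x":0.23,"y":4.84,"z":0.48,"turn":-0.048},
  {"x":-0.00,"y":4.84,"z":0.48,"turn":-0.048},
  {"x":-0.23,"y":4.84,"z":0.48,"turn":-0.048},
  {"x":-0.47,"y":4.82,"z":0.48,"turn":-0.048},
  {"x":-0.70,"y":4.79,"z":0.48,"turn":-0.048}
-> [ 0.542  0.172  0.093 11.184] 2 
  {"x":0.00,"y":0.00,"z":4.35,"turn":-0.000},
  {"x":0.00,"y":0.00,"z":4.35,"turn":-0.000}
```

Call:
{"api": "arm_command", "payload": {"moves": [{"x": 0.23, "y": 4.84, "z": 0.4, "turn": -0.045}, {"x": 0, "y": 4.84, "z": 0.4, "turn": -0.045}, {"x": -0.23, "y": 4.84, "z": 0.4, "turn": -0.045}, {"x": -0.47, "y": 4.82, "z": 0.4, "turn": -0.045}, {"x": -0.7, "y": 4.79, "z": 0.4, "turn": -0.045}, {"x": 0, "y": 0, "z": 4, "turn": 0}, {"x": 0, "y": 0, "z": 3, "turn": 0}, {"x": 0, "y": 0, "z": 0, "turn": 0}], "gripper": 5}}

```text
time_s: 19.12
position: [0.5382, 0.1715, 0.1124]
tcp_rot: [[0.984, 0.177, -0.008], [0.177, -0.984, -0.002], [-0.008, 0.0, -1.0]]
contact_force: [-0.3, -0.5, -0.2]
grip_width: 0.0502
gripper_force: 0.0
```

```bash
python3 -c "
from h import *
go((.542,.172,.093,10.5))"
```

```text
t 19.12 pose [ 0.5382  0.1715  0.1124 10.2148] F [-0.3 -0.5 -0.2] w 0.0502 gf 0.0
-> [ 0.542  0.172  0.093 10.5  ] 1 
  {"x":0.38,"y":0.02,"z":1.94,"turn":-0.005}
```

Call:
{"api": "arm_command", "payload": {"moves": [{"x": 0.1, "y": 0, "z": 1.4, "turn": 0}, {"x": 0, "y": 0, "z": 0.4, "turn": 0}, {"x": 0, "y": 0, "z": 0, "turn": 0}]}}

```text
time_s: 19.5
position: [0.5424, 0.1729, 0.098]
tcp_rot: [[0.984, 0.178, 0.0], [0.178, -0.984, 0.0], [0.0, -0.0, -1.0]]
contact_force: [-0.7, 0.5, -0.5]
grip_width: 0.05
gripper_force: 0.0
```

Call:
{"api": "arm_command", "payload": {"moves": [{"x": 0, "y": 0, "z": 0, "turn": 0}, {"x": 0, "y": 0, "z": 0, "turn": 0}, {"x": 0, "y": 0, "z": 0, "turn": 0}, {"x": 0, "y": 0, "z": -4, "turn": 0}, {"x": 0, "y": 0, "z": -5, "turn": 0}, {"x": 0, "y": 0, "z": 0, "turn": 0}], "gripper": 0}}

```text
time_s: 20.25
position: [0.5458, 0.1735, 0.1927]
tcp_rot: [[0.984, 0.178, 0.01], [0.178, -0.984, 0.002], [0.01, -0.001, -1.0]]
contact_force: [0.9, 0.3, -0.4]
grip_width: 0.0222
gripper_force: 60.6
```

```bash
python3 -c "
from h import *
go((.49,-.459,.18,4.9),(.49,-.459,.013,4.9))"
```

```text
t 20.25 pose [ 0.5458  0.1735  0.1927 10.2426] F [ 0.9  0.3 -0.4] w 0.0222 gf 60.6
-> [ 0.49  -0.459  0.18   4.9  ] 13 
  {"x":-1.29,"y":4.71,"z":0.10,"turn":0.007},
  {"x":-1.25,"y":4.72,"z":0.10,"turn":0.007},
  {"x":-1.22,"y":4.73,"z":0.10,"turn":0.007},
  {"x":-1.19,"y":4.74,"z":0.10,"turn":0.007},
  {"x":-1.15,"y":4.75,"z":0.10,"turn":0.007},
  {"x":-1.12,"y":4.75,"z":0.10,"turn":0.007},
  {"x":-1.08,"y":4.76,"z":0.10,"turn":0.007},
  {"x":-1.05,"y":4.77,"z":0.10,"turn":0.007},
  {"x":-1.02,"y":4.78,"z":0.10,"turn":0.007},
  {"x":-0.98,"y":4.78,"z":0.10,"turn":0.007},
  {"x":-0.95,"y":4.79,"z":0.10,"turn":0.007},
  {"x":-0.91,"y":4.80,"z":0.10,"turn":0.007},
  {"x":-0.88,"y":4.80,"z":0.10,"turn":0.007}
-> [ 0.49  -0.459  0.013  4.9  ] 4 
  {"x":0.00,"y":0.00,"z":4.17,"turn":-0.000},
  {"x":0.00,"y":0.00,"z":4.17,"turn":-0.000},
  {"x":0.00,"y":0.00,"z":4.17,"turn":-0.000},
  {"x":0.00,"y":0.00,"z":4.17,"turn":-0.000}
```

Call:
{"api": "arm_command", "payload": {"moves": [{"x": -1.3, "y": 4.71, "z": 0, "turn": 0.007}, {"x": -1.3, "y": 4.72, "z": 0, "turn": 0.007}, {"x": -1.2, "y": 4.73, "z": 0, "turn": 0.007}, {"x": -1.2, "y": 4.74, "z": 0, "turn": 0.007}, {"x": -1.15, "y": 4.75, "z": 0, "turn": 0.007}, {"x": -1.1, "y": 4.75, "z": 0, "turn": 0.007}, {"x": -1.1, "y": 4.76, "z": 0, "turn": 0.007}, {"x": -1.05, "y": 4.77, "z": 0, "turn": 0.007}]}}

```text
time_s: 21.25
position: [0.5062, -0.2176, 0.1861]
tcp_rot: [[0.993, 0.122, -0.002], [0.122, -0.993, 0.001], [-0.002, -0.002, -1.0]]
contact_force: [0.2, -0.5, -0.5]
grip_width: 0.0227
gripper_force: 60.6
```

Call:
{"api": "arm_command", "payload": {"moves": [{"x": -1, "y": 4.78, "z": 0, "turn": 0.007}, {"x": -1, "y": 4.78, "z": 0, "turn": 0.007}, {"x": -0.95, "y": 4.79, "z": 0, "turn": 0.007}, {"x": -0.9, "y": 4.8, "z": 0, "turn": 0.007}, {"x": -0.8, "y": 4.8, "z": 0, "turn": 0.007}, {"x": 0, "y": 0, "z": 3, "turn": 0}, {"x": 0, "y": 0, "z": 0, "turn": 0}, {"x": 0, "y": 0, "z": 0, "turn": 0}]}}

```text
time_s: 22.25
position: [0.4871, -0.4588, 0.1569]
tcp_rot: [[0.996, 0.088, -0.001], [0.088, -0.996, 0.002], [-0.001, -0.002, -1.0]]
contact_force: [0.2, 0.3, -0.9]
grip_width: 0.0226
gripper_force: 60.5
```

```bash
python3 -c "
from h import *
go((.49,-.459,.013,4.9))"
```

```text
t 22.25 pose [ 0.4871 -0.4588  0.1569  5.058 ] F [ 0.2  0.3 -0.9] w 0.0226 gf 60.5
-> [ 0.49  -0.459  0.013  4.9  ] 3 
  {"x":0.10,"y":0.01,"z":4.80,"turn":0.001},
  {"x":0.10,"y":0.01,"z":4.80,"turn":0.001},
  {"x":0.10,"y":0.01,"z":4.80,"turn":0.001}
```

Call:
{"api": "arm_command", "payload": {"moves": [{"x": 0, "y": 0, "z": 5, "turn": 0}, {"x": 0, "y": 0, "z": 5, "turn": 0}, {"x": 0, "y": 0, "z": 3, "turn": 0}, {"x": 0, "y": 0, "z": 1.2, "turn": 0}, {"x": 0, "y": 0, "z": 0, "turn": 0}]}}

```text
time_s: 22.88
position: [0.4886, -0.4601, 0.0171]
tcp_rot: [[0.996, 0.089, 0.001], [0.089, -0.996, -0.001], [0.001, 0.002, -1.0]]
contact_force: [-0.2, 0.7, -0.9]
grip_width: 0.0222
gripper_force: 60.6
```

Call:
{"api": "arm_command", "payload": {"moves": [{"x": 0, "y": 0, "z": 0.1, "turn": 0}, {"x": 0, "y": 0, "z": 0, "turn": 0}, {"x": 0, "y": 0, "z": -5, "turn": 0}, {"x": 0, "y": 0, "z": -5, "turn": 0}, {"x": 0, "y": 0, "z": -5, "turn": 0}, {"x": 0, "y": 0, "z": -5, "turn": 0}, {"x": 0, "y": 0, "z": 0, "turn": 0}], "gripper": 4}}

```text
time_s: 23.75
position: [0.4905, -0.463, 0.2227]
tcp_rot: [[0.996, 0.088, 0.01], [0.088, -0.996, -0.01], [0.009, 0.011, -1.0]]
contact_force: [-1.0, -0.3, -0.2]
grip_width: 0.04
gripper_force: 0.0
```

```bash
cat > b.py <<'E'
from h import *
snap('top','top3.png');snap('scene','scene3.png')
m={}
for cam in('top','scene'):
    g=proj(cam,[.5233,-.2868,.035])
    c=[r for r in optics.trace(cam,'bar') if np.hypot(*(np.array(pts(r['box']))-g))<25]
    if c:m[cam]=c[0]['pixels']
    print(cam,[(round(r['conf'],2),np.round(r['box'])) for n in('knife2_mid','tin2_mid','tin1_mid','knife1_mid') for r in optics.find_in(cam,n)])
p,q=fit('bar',m,[.5233,-.2868,0],.035);print(list(m),p,np.degrees(p[2]),q)
for c in m:print(c,fit('bar',{c:m[c]},[.5233,-.2868,0],.035))
go((p[0]-.09,p[1],.15,np.degrees(p[2])))
E
python3 b.py
```

```text
top [(0.63, array([404., 210.,  18.,  54.])), (0.71, array([121., 206.,  26.,  22.])), (0.22, array([420., 211.,  18.,  52.])), (0.64, array([420., 211.,  20.,  51.]))]
scene [(0.72, array([185., 159.,  54.,  38.])), (0.48, array([181., 152.,  29.,  24.])), (0.55, array([380., 270.,  30.,  39.])), (0.31, array([180., 152.,  33.,  26.])), (0.67, array([170., 147.,  28.,  23.])), (0.32, array([252., 209.,  44.,  40.]))]
['top', 'scene'] [ 0.52720739 -0.28776026 -0.01687636] -0.9669442206868573 0.8223899675106918
top (array([ 0.5251073 , -0.28627829, -0.00349003]), np.float64(0.8510928961748634))
scene (array([ 0.52904116, -0.29037404, -0.00389315]), np.float64(0.857824427480916))
t 24.35 pose [ 0.4873 -0.4596  0.2141  5.0304] F [ 0.4 -0.1 -0.1] w 0.04 gf 0.0
-> [ 0.437 -0.288  0.15  -0.967] 4 
  {"x":-0.87,"y":-4.39,"z":1.60,"turn":0.026},
  {"x":-0.99,"y":-4.37,"z":1.60,"turn":0.026},
  {"x":-1.10,"y":-4.34,"z":1.60,"turn":0.026},
  {"x":-1.21,"y":-4.31,"z":1.60,"turn":0.026}
```

View pics/top3.png

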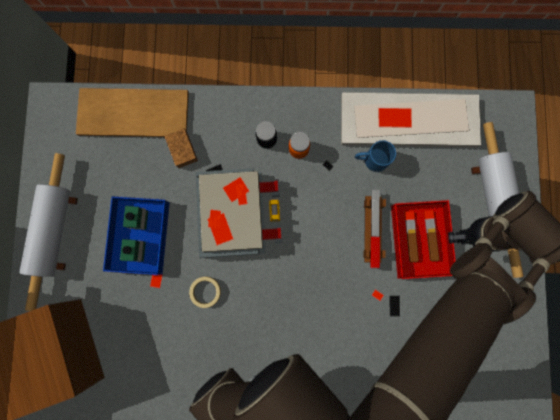

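Both knives lie in the red tray (413/430,237) and both tins in the crate (131,216 and 250); the stone is clear. Now the bar.

```bash
python3 - <<'E'
from h import *
im=cv2.imread('pics/top3.png');c=im[180:280,355:400]
hsv=cv2.cvtColor(im,cv2.COLOR_BGR2HSV).astype(int)
red=((hsv[...,0]<6)|(hsv[...,0]>174))&(hsv[...,1]>200)&(hsv[...,2]>130)
gr=(hsv[...,1]<40)&(hsv[...,2]>125)
wood=(hsv[...,0]>6)&(hsv[...,0]<18)&(hsv[...,1]>120)
yel=(hsv[...,0]>20)&(hsv[...,0]<32)&(hsv[...,1]>150)
for n,m,z,(a,b,c,d) in[('red',red,.043,(225,275,362,388)),('grey',gr,.04,(185,240,362,388)),('wood',wood,.03,(185,275,355,395)),('yel',yel,.048,(190,230,262,290))]:
    q=np.argwhere(m[a:b,c:d])+[a,c]
    r=cv2.minAreaRect(q[:,::-1].astype(np.float32));P=cv2.boxPoints(r)
    W=np.array([unproj('top',*x,z)[:2] for x in P])
    e=np.argmax(np.linalg.norm(np.diff(W,axis=0),axis=1));v=W[e+1]-W[e]
    print(n,len(q),np.round(W.mean(0),4),'yaw',round(np.degrees(np.arctan2(v[1],v[0])),1),np.round(np.linalg.norm(np.diff(W,axis=0),axis=1),4), q.min(0),q.max(0))
go((.424,-.288,.15,-.5),(.424,-.288,.016,-.5))
E
```

```text
red 265 [ 0.4543 -0.2851] yaw 179.5 [0.0233 0.0868 0.0231] [237 371] [267 379]
grey 266 [ 0.5705 -0.2865] yaw 179.6 [0.0178 0.1335 0.0175] [190 372] [235 378]
wood 536 [ 0.5245 -0.2868] yaw 179.4 [0.0626 0.1926 0.0614] [196 364] [261 385]
yel 157 [0.5723 0.0111] yaw -178.8 [0.0294 0.0621 0.0293] [199 269] [220 279]
t 24.35 pose [ 0.4873 -0.4596  0.2141  5.0304] F [ 0.4 -0.1 -0.1] w 0.04 gf 0.0
-> [ 0.424 -0.288  0.15  -0.5  ] 4 
  {"x":-1.20,"y":-4.41,"z":1.60,"turn":0.024},
  {"x":-1.31,"y":-4.38,"z":1.60,"turn":0.024},
  {"x":-1.41,"y":-4.35,"z":1.60,"turn":0.024},
  {"x":-1.52,"y":-4.31,"z":1.60,"turn":0.024}
-> [ 0.424 -0.288  0.016 -0.5  ] 3 
  {"x":0.00,"y":-0.00,"z":4.47,"turn":-0.000},
  {"x":0.00,"y":-0.00,"z":4.47,"turn":-0.000},
  {"x":0.00,"y":-0.00,"z":4.47,"turn":-0.000}
```

Call:
{"api": "arm_command", "payload": {"moves": [{"x": -1.2, "y": -4.4, "z": 1.6, "turn": 0.024}, {"x": -1.3, "y": -4.4, "z": 1.6, "turn": 0.024}, {"x": -1.4, "y": -4.35, "z": 1.6, "turn": 0.024}, {"x": -1.5, "y": -4.3, "z": 1.6, "turn": 0.024}, {"x": 0, "y": 0, "z": 5, "turn": 0}, {"x": 0, "y": 0, "z": 2, "turn": 0}, {"x": 0, "y": 0, "z": 0, "turn": 0}], "gripper": 5}}

```text
time_s: 25.22
position: [0.4231, -0.287, 0.0791]
tcp_rot: [[1.0, -0.008, -0.003], [-0.008, -1.0, 0.003], [-0.003, -0.003, -1.0]]
contact_force: [0.1, -0.8, -0.2]
grip_width: 0.0497
gripper_force: 0.0
```

```bash
python3 -c "
from h import *
go((.4235,-.287,.018,-.5))"
```

```text
t 25.23 pose [ 0.4231 -0.287   0.0791 -0.4582] F [ 0.1 -0.8 -0.2] w 0.0497 gf 0.0
-> [ 0.424 -0.287  0.018 -0.5  ] 2 
  {"x":0.02,"y":-0.00,"z":3.06,"turn":0.000},
  {"x":0.02,"y":-0.00,"z":3.06,"turn":0.000}
```

Descend, grip lightly (20 N), then lift the handle so the bar pivots on the front saddle.

Call:
{"api": "arm_command", "payload": {"moves": [{"x": 0, "y": 0, "z": 4, "turn": 0}, {"x": 0, "y": 0, "z": 2, "turn": 0}, {"x": 0, "y": 0, "z": 0.1, "turn": 0}, {"x": 0, "y": 0, "z": 0, "turn": 0}]}}

```text
time_s: 25.72
position: [0.4257, -0.2894, 0.0212]
tcp_rot: [[1.0, -0.008, 0.002], [-0.008, -1.0, -0.002], [0.002, 0.002, -1.0]]
contact_force: [-0.2, 0.1, -0.7]
grip_width: 0.05
gripper_force: 0.0
```

Call:
{"api": "arm_command", "payload": {"moves": [{"x": 0, "y": 0, "z": 0, "turn": 0}, {"x": 0, "y": 0, "z": 0, "turn": 0}, {"x": 0, "y": 0, "z": 0, "turn": 0}, {"x": 0, "y": 0, "z": 0, "turn": 0}, {"x": 0.1, "y": 0, "z": -1.5, "turn": 0}, {"x": 0.1, "y": 0, "z": -1.5, "turn": 0}, {"x": 0.2, "y": 0, "z": -1.5, "turn": 0}], "gripper": 0, "grip_force": 20}}

```text
time_s: 26.6
position: [0.4284, -0.2882, 0.0658]
tcp_rot: [[1.0, -0.008, -0.0], [-0.008, -1.0, 0.0], [-0.0, -0.0, -1.0]]
contact_force: [1.1, -0.4, -4.6]
grip_width: 0.0254
gripper_force: 19.9
```

```bash
python3 - <<'E'
from h import *
go((.4235,-.287,.10,-.5))
print(robot.state()['wrist_torque'])
im=snap('scene');cv2.imwrite('pics/s4.png',cv2.resize(im[130:250,140:300,::-1],(800,600),interpolation=cv2.INTER_CUBIC))
E
```

```text
t 26.6 pose [ 0.4284 -0.2882  0.0658 -0.4689] F [ 1.1 -0.4 -4.6] w 0.0254 gf 19.9
-> [ 0.424 -0.287  0.1   -0.5  ] 1 
  {"x":-0.49,"y":-0.12,"z":-3.42,"turn":0.001}
[-0.07663026  0.15733659  0.00508459]
```

View pics/s4.png

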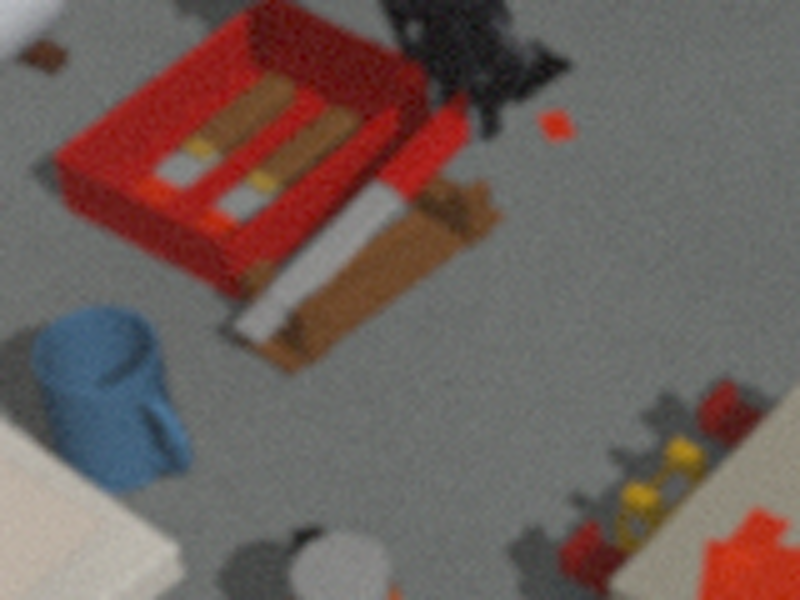

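Call:
{"api": "arm_command", "payload": {"moves": [{"x": 0.3, "y": 0, "z": -1.5, "turn": 0}, {"x": 0.4, "y": 0, "z": -1.5, "turn": 0}, {"x": 0.4, "y": 0, "z": -1.5, "turn": 0}, {"x": 0, "y": 0, "z": 0, "turn": 0}]}}

```text
time_s: 27.15
position: [0.4412, -0.2895, 0.1117]
tcp_rot: [[1.0, -0.008, 0.004], [-0.008, -1.0, -0.003], [0.004, 0.003, -1.0]]
contact_force: [0.8, -1.5, -2.5]
grip_width: 0.0255
gripper_force: 20.3
```

```bash
cat > p.py <<'E'
from h import *
def pitchfit(L0=.10,p0=.2):
    s=robot.state();R=np.array(s['tcp_rot']);yaw=np.arctan2(R[1,0],R[0,0]);
    g=np.array(s['position'])+R[:,2]*(-.019)
    m={}
    for cam in('top','scene'):
        snap(cam);u=proj(cam,g+.1*np.array([np.cos(yaw),np.sin(yaw),-.2]))
        c=[r for r in optics.trace(cam,'bar') if np.hypot(*(np.array(pts(r['box']))-u))<30]
        if c:m[cam]=cv2.resize(c[0]['pixels'].astype(np.uint8),(1120,840),interpolation=cv2.INTER_NEAREST)
    def f(q):
        L,pi,dy,dz=q
        return -iou('bar',[g[0]+L*np.cos(pi)*np.cos(yaw+dy),g[1]+L*np.cos(pi)*np.sin(yaw+dy),yaw+dy],g[2]-L*np.sin(pi)+dz,m,pi)+5*abs(dz)
    S=[L0,p0,0,0]
    r=minimize(f,S,method='Nelder-Mead',options=dict(initial_simplex=np.array(S)+np.vstack([np.zeros(4),np.diag([.01,.2,.05,.005])]),xatol=1e-4,fatol=1e-4))
    L,pi,dy,dz=r.x
    print(list(m),'L %.4f pitch %.3f dyaw %.3f dz %.4f iou %.3f'%(L,pi,dy,dz,-r.fun),'g',np.round(g,4),'yaw',round(np.degrees(yaw),2))
    mid=g+L*np.array([np.cos(pi)*np.cos(yaw+dy),np.cos(pi)*np.sin(yaw+dy),-np.sin(pi)])+[0,0,dz];t=mid+.115*np.array([np.cos(pi)*np.cos(yaw+dy),np.cos(pi)*np.sin(yaw+dy),-np.sin(pi)])
    print('mid',np.round(mid,4),'tip',np.round(t,4));return r.x
if __name__=='__main__':
    pitchfit();s=robot.state();print(s['contact_force'],s['wrist_torque'],s['grip_width'])
E
python3 p.py
```

```text
['top', 'scene'] L 0.1035 pitch 0.488 dyaw 0.011 dz -0.0000 iou 0.679 g [ 0.4411 -0.2894  0.1307] yaw -0.46
mid [ 0.5325 -0.2892  0.0822] tip [ 0.6341 -0.2889  0.0283]
[ 1.43381515 -1.14379736 -1.76779315] [-0.3138934  -0.40992852 -0.19146165] 0.025531501512252336
```

Call:
{"api": "arm_command", "payload": {"moves": [{"x": 0.3, "y": 0, "z": -1.0, "turn": 0}, {"x": 0, "y": 0, "z": 0, "turn": 0}, {"x": 0, "y": 0, "z": 0, "turn": 0}]}}

```text
time_s: 27.72
position: [0.4421, -0.2882, 0.1195]
tcp_rot: [[1.0, -0.008, -0.001], [-0.008, -1.0, 0.0], [-0.001, -0.0, -1.0]]
contact_force: [0.2, 0.1, -3.0]
grip_width: 0.0255
gripper_force: 20.3
```

Call:
{"api": "arm_command", "payload": {"moves": [{"x": 0, "y": 0, "z": 0, "turn": 0}, {"x": 0, "y": 0, "z": 0, "turn": 0}, {"x": 0, "y": 0, "z": -2, "turn": 0}, {"x": 0, "y": 0, "z": -3, "turn": 0}, {"x": 0, "y": 0, "z": -3, "turn": 0}, {"x": 0, "y": 0, "z": 0, "turn": 0}, {"x": 0, "y": 0, "z": 0, "turn": 0}], "grip_force": 120}}

```text
time_s: 28.6
position: [0.4414, -0.2877, 0.1983]
tcp_rot: [[1.0, -0.008, -0.002], [-0.008, -1.0, 0.002], [-0.002, -0.002, -1.0]]
contact_force: [-0.5, 0.8, -4.2]
grip_width: 0.0237
gripper_force: 119.3
```

```bash
python3 p.py; python3 - <<'E'
from h import *
im=snap('scene');cv2.imwrite('pics/s5.png',cv2.resize(im[110:230,140:300,::-1],(800,600),interpolation=cv2.INTER_CUBIC))
E
```

```text
['top', 'scene'] L 0.1167 pitch 0.572 dyaw -0.000 dz -0.0002 iou 0.688 g [ 0.4414 -0.2877  0.2173] yaw -0.46
mid [ 0.5395 -0.2886  0.154 ] tip [ 0.6363 -0.2894  0.0918]
[ 0.08470514  1.08473923 -3.73665168] [-0.00380291  0.26165346 -0.0152821 ] 0.02363814751511168
```

View pics/s5.png

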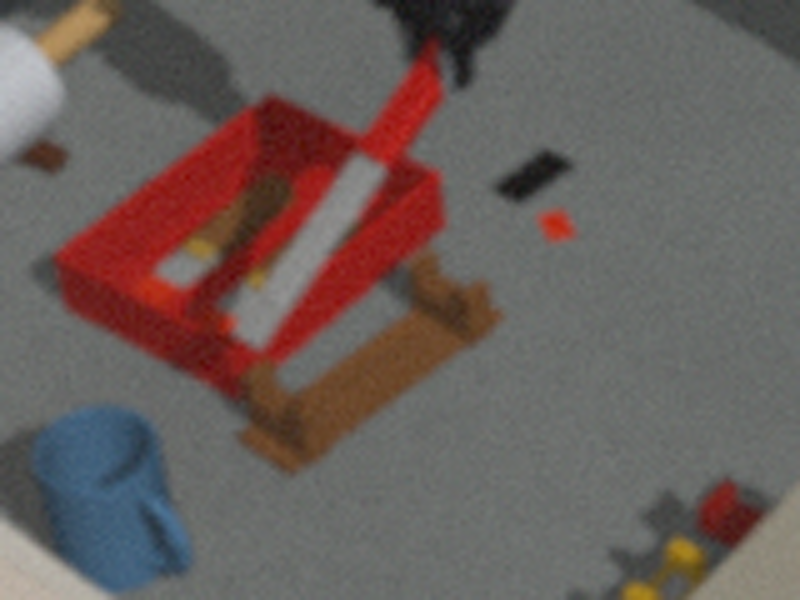

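Call:
{"api": "arm_command", "payload": {"moves": [{"x": 0, "y": 0, "z": -2, "turn": -0.05}, {"x": 0, "y": 0, "z": 0, "turn": -0.15}, {"x": 0, "y": 0, "z": 0, "turn": -0.15}, {"x": 0, "y": 0, "z": 0, "turn": -0.15}, {"x": 0, "y": 0, "z": 0, "turn": -0.15}, {"x": 0, "y": 0, "z": 0, "turn": -0.15}, {"x": 0, "y": 0, "z": 0, "turn": -0.15}, {"x": 0, "y": 0, "z": 0, "turn": -0.15}]}}

```text
time_s: 29.85
position: [0.4424, -0.2884, 0.2191]
tcp_rot: [[0.456, 0.89, -0.0], [0.89, -0.456, 0.0], [-0.0, -0.0, -1.0]]
contact_force: [-0.4, -0.1, -4.1]
grip_width: 0.0234
gripper_force: 119.1
```

Call:
{"api": "arm_command", "payload": {"moves": [{"x": 0, "y": 0, "z": 0, "turn": -0.15}, {"x": 0, "y": 0, "z": 0, "turn": -0.15}, {"x": 0, "y": 0, "z": 0, "turn": -0.15}, {"x": 0, "y": 0, "z": 0, "turn": -0.1}, {"x": 0, "y": 0, "z": 0, "turn": -0.01}, {"x": 0, "y": 0, "z": 0, "turn": 0}]}}

```text
time_s: 30.6
position: [0.4425, -0.2885, 0.2195]
tcp_rot: [[-0.08, 0.997, 0.0], [0.997, 0.08, -0.0], [-0.0, 0.0, -1.0]]
contact_force: [0.6, -1.3, -3.2]
grip_width: 0.0236
gripper_force: 119.1
```

```bash
python3 -c "
from h import *
go((.5891,-.1893,.205,94.9))"
```

```text
t 30.6 pose [ 0.4425 -0.2885  0.2195 94.5637] F [ 0.6 -1.3 -3.2] w 0.0236 gf 119.1
-> [ 0.589 -0.189  0.205 94.9  ] 4 
  {"x":2.18,"y":3.85,"z":0.36,"turn":-0.001},
  {"x":2.17,"y":3.85,"z":0.36,"turn":-0.001},
  {"x":2.17,"y":3.86,"z":0.36,"turn":-0.001},
  {"x":2.16,"y":3.86,"z":0.36,"turn":-0.001}
```

Call:
{"api": "arm_command", "payload": {"moves": [{"x": 2.2, "y": 3.85, "z": 0.3, "turn": -0.002}, {"x": 2.2, "y": 3.85, "z": 0.3, "turn": -0.002}, {"x": 2.2, "y": 3.85, "z": 0.3, "turn": -0.001}, {"x": 2.15, "y": 3.85, "z": 0.3, "turn": -0.001}, {"x": 0, "y": 0, "z": 0, "turn": 0}, {"x": 0, "y": 0, "z": 0, "turn": 0}]}}

```text
time_s: 31.35
position: [0.588, -0.1883, 0.2072]
tcp_rot: [[-0.087, 0.996, -0.002], [0.996, 0.087, -0.0], [0.0, -0.002, -1.0]]
contact_force: [-0.6, 0.9, -4.3]
grip_width: 0.0237
gripper_force: 119.4
```

```bash
sed -i 's/pitchfit();/pitchfit(.105,.55);/' p.py; python3 p.py; python3 - <<'E'
from h import *
a=snap('scene')[150:250,210:320,::-1];b=snap('top')[180:290,240:320,::-1]
a=cv2.resize(a,(440,400),interpolation=cv2.INTER_CUBIC);b=cv2.resize(b,(291,400),interpolation=cv2.INTER_CUBIC)
cv2.imwrite('pics/s6.png',np.hstack([a,b]))
go((.5891,-.1893,.205,94.9))
E
```

```text
['top', 'scene'] L 0.1081 pitch 0.596 dyaw 0.002 dz -0.0003 iou 0.673 g [ 0.5881 -0.1883  0.2262] yaw 95.0
mid [ 0.58   -0.0992  0.1652] tip [ 0.5715 -0.0044  0.1007]
[ 0.30508289  0.1295362  -3.64827638] [-0.25666821  0.00801778 -0.0258535 ] 0.02356520776206946
t 31.65 pose [ 0.5881 -0.189   0.208  94.9073] F [ 0.7  0.5 -3.4] w 0.0235 gf 119.4
-> [ 0.589 -0.189  0.205 94.9  ] 1 
  {"x":-0.03,"y":0.10,"z":0.30,"turn":0.000}
```

View pics/s6.png

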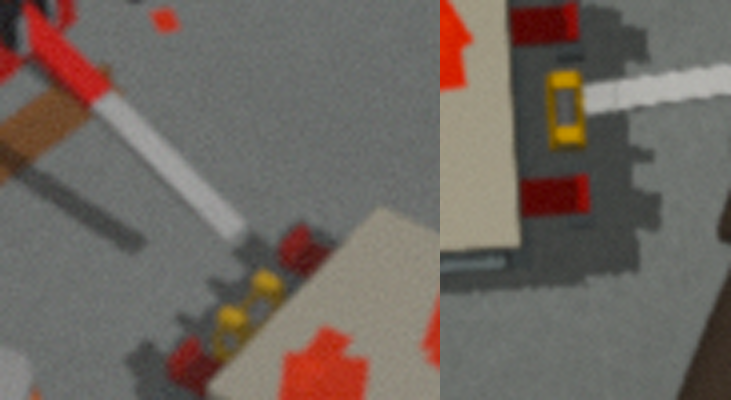

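```bash
cat >> h.py <<'E'
def tri(uv):
    A=[]
    for cam,(u,v) in uv.items():
        c=CAL[cam];P=np.diag([1,1,1])@np.array(c['camera_from_world'])[:3]
        x,y=(u-c['cx'])/c['fx'],(v-c['cy'])/c['fy'];A+= [x*P[2]-P[0],y*P[2]-P[1]]
    V=np.linalg.svd(np.array(A))[2][-1];return V[:3]/V[3]
E
python3 - <<'E'
from h import *
t=tri({'top':(279.8,206.8),'scene':(268.2,207)});print(t)
d=np.array([-.0854,.9963]);F=np.array([.572,.010]);e=np.array([.9963,.0854])
for p in(t[:2],[.5715,-.0044]):print('along',(p-F)@d,'lat',(p-F)@e)
print(proj('top',[.5715,-.0044,.1007]),proj('scene',[.5715,-.0044,.1007]))
print('edge top', unproj('top',268,209,.089))
E
```

```text
[ 0.57220083 -0.00739913  0.11618695]
along -0.01735190474330809 lat -0.0012857997506904122
along -0.014304020000000004 lat -0.0017279099999999452
[279.02932536 207.55198434] [269.51659893 211.06321311]
edge top [0.56823819 0.02699434 0.089     ]
```

Call:
{"api": "arm_command", "payload": {"moves": [{"x": 0, "y": 0.15, "z": 2, "turn": 0}, {"x": 0, "y": 0, "z": 1.8, "turn": 0}, {"x": 0, "y": 0, "z": 0, "turn": 0}, {"x": 1.5, "y": 0, "z": 1, "turn": 0}, {"x": 1.5, "y": 0, "z": 1, "turn": 0}, {"x": 1, "y": 0, "z": 0.66, "turn": 0}, {"x": 0, "y": 0, "z": 0, "turn": 0}, {"x": 0, "y": 0, "z": 0, "turn": 0}]}}

```text
time_s: 32.65
position: [0.5871, -0.1484, 0.1436]
tcp_rot: [[-0.087, 0.996, 0.001], [0.996, 0.087, -0.001], [-0.001, 0.001, -1.0]]
contact_force: [-0.1, -0.3, -3.8]
grip_width: 0.0234
gripper_force: 119.4
```

```bash
python3 p.py; python3 - <<'E'
from h import *
a=snap('scene')[170:250,220:308,::-1];b=snap('top')[180:240,240:320,::-1]
a=cv2.resize(a,(440,400),interpolation=cv2.INTER_CUBIC);b=cv2.resize(b,(360,270),interpolation=cv2.INTER_CUBIC)
cv2.imwrite('pics/s7.png',np.hstack([a,np.vstack([b,np.zeros((130,360,3),np.uint8)])]))
go((.5891,-.1893,.205,94.9))
E
```

```text
['top', 'scene'] L 0.1108 pitch 0.616 dyaw 0.002 dz -0.0006 iou 0.583 g [ 0.5871 -0.1484  0.1626] yaw 95.02
mid [ 0.579  -0.0583  0.0981] tip [0.5706 0.0352 0.0317]
[-0.19766916 -0.1969025  -3.36696744] [-0.26217986 -0.02783001 -0.00773814] 0.023524464203326864
t 32.95 pose [ 0.5868 -0.1488  0.1435 94.9543] F [-0.5 -0.8 -4.2] w 0.0234 gf 119.4
-> [ 0.589 -0.189  0.205 94.9  ] 2 
  {"x":-2.03,"y":-0.06,"z":-3.07,"turn":0.000},
  {"x":-2.03,"y":-0.06,"z":-3.07,"turn":0.000}
```

View pics/s7.png

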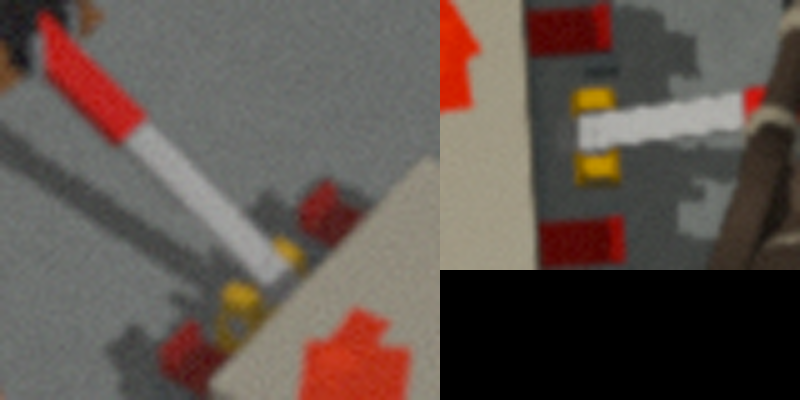

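```bash
python3 - <<'E'
from h import *
b=np.clip(snap('top')[195:225,255:300,::-1].astype(float)*2,0,255).astype(np.uint8)
a=np.clip(snap('scene')[205:245,250:295,::-1].astype(float)*2,0,255).astype(np.uint8)
cv2.imwrite('pics/s8.png',np.hstack([cv2.resize(b,(405,270),interpolation=cv2.INTER_CUBIC),cv2.resize(a,(304,270),interpolation=cv2.INTER_CUBIC)]))
E
```

```text
(no output)
```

View pics/s8.png

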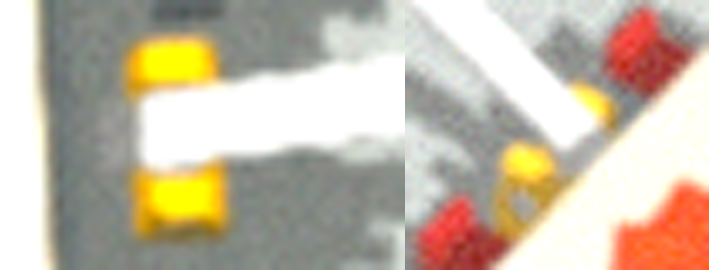

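Call:
{"api": "arm_command", "payload": {"moves": [{"x": 0.8, "y": 0, "z": 0.5, "turn": 0}, {"x": 0.8, "y": 0, "z": 0.5, "turn": 0}, {"x": 0, "y": 0, "z": 0, "turn": 0}, {"x": 0, "y": 0, "z": 0, "turn": 0}]}}

```text
time_s: 33.55
position: [0.585, -0.1324, 0.1329]
tcp_rot: [[-0.087, 0.996, -0.0], [0.996, 0.087, -0.0], [-0.0, -0.001, -1.0]]
contact_force: [1.1, -1.3, -4.2]
grip_width: 0.0234
gripper_force: 119.7
```

Call:
{"api": "arm_command", "payload": {"moves": [{"x": 0.8, "y": 0, "z": 0.5, "turn": 0}, {"x": 0.8, "y": 0, "z": 0.5, "turn": 0}, {"x": 0, "y": 0, "z": 0, "turn": 0}, {"x": 0, "y": 0, "z": 0, "turn": 0}]}}

```text
time_s: 34.05
position: [0.5837, -0.1166, 0.1226]
tcp_rot: [[-0.087, 0.996, -0.0], [0.996, 0.087, -0.0], [-0.0, -0.0, -1.0]]
contact_force: [1.9, -2.9, -8.7]
grip_width: 0.0235
gripper_force: 119.6
```

```bash
python3 p.py; python3 -c "
from h import *
a=snap('scene');print(robot.state()['joints'])"
```

```text
['top', 'scene'] L 0.1089 pitch 0.644 dyaw -0.002 dz -0.0010 iou 0.581 g [ 0.5838 -0.1166  0.1416] yaw 94.98
mid [ 0.5764 -0.0298  0.0753] tip [0.5685 0.0618 0.0062]
[ 1.66994947 -2.1308923  -8.49439924] [-1.69424859 -0.50590501 -0.24578381] 0.023231408600538336
[-1.54758612e+01  2.14456435e+01  1.02278061e+02 -6.62294971e-03
  5.62880417e+01 -2.04539364e+01]
```

Call:
{"api": "arm_command", "payload": {"moves": [{"x": 0, "y": 0, "z": 0.3, "turn": 0}, {"x": 0, "y": 0, "z": 0, "turn": 0}, {"x": 0, "y": 0, "z": 0, "turn": 0}]}}

```text
time_s: 34.67
position: [0.5836, -0.1162, 0.1202]
tcp_rot: [[-0.087, 0.996, -0.001], [0.996, 0.087, 0.001], [0.001, -0.001, -1.0]]
contact_force: [0.6, -2.0, -6.1]
grip_width: 0.0234
gripper_force: 119.4
```

```bash
python3 -c "
from h import *
s=robot.state();print(s['position'],s['contact_force'],s['wrist_torque'])
for c in('scene','top'):
  snap(c);print(optics.find_in(c,'stop'))
a=np.clip(snap('scene')[150:250,210:320,::-1].astype(float)*2,0,255).astype(np.uint8)
b=np.clip(snap('top')[195:235,245:305,::-1].astype(float)*2,0,255).astype(np.uint8)
cv2.imwrite('pics/s9.png',np.hstack([cv2.resize(a,(440,400),interpolation=cv2.INTER_CUBIC),np.vstack([cv2.resize(b,(360,240),interpolation=cv2.INTER_CUBIC),np.zeros((160,360,3),np.uint8)])]))"
```

```text
[ 0.58360626 -0.11619036  0.12020209] [ 0.63702471 -2.01159867 -6.1217169 ] [-1.26324488 -0.18589256 -0.03996411]
[{'box': [250.6, 208.5, 43.5, 39.4], 'conf': 0.6}]
[{'box': [260.4, 178.2, 20.1, 62.6], 'conf': 0.78}]
```

View pics/s9.png

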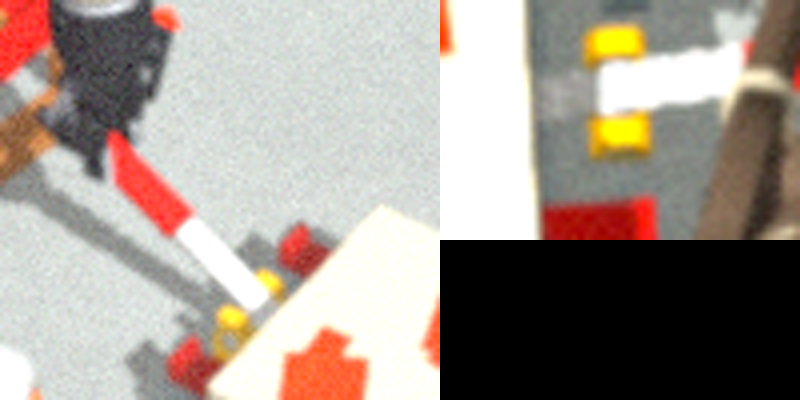

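The shaded tip now reaches under the stone's edge (top crop x≈540) and the shaft lies between the ears; I'll lower onto the ridge.

Call:
{"api": "arm_command", "payload": {"moves": [{"x": 0.1, "y": 0, "z": 0.4, "turn": 0}, {"x": 0, "y": 0, "z": 0, "turn": 0}, {"x": 0, "y": 0, "z": 0, "turn": 0}]}}

```text
time_s: 35.35
position: [0.5835, -0.1148, 0.1161]
tcp_rot: [[-0.087, 0.996, -0.001], [0.996, 0.087, 0.001], [0.001, -0.001, -1.0]]
contact_force: [0.2, 0.3, -4.7]
grip_width: 0.0237
gripper_force: 119.1
```

Call:
{"api": "arm_command", "payload": {"moves": [{"x": 0.2, "y": 0, "z": 0.3, "turn": 0}, {"x": 0, "y": 0, "z": 0, "turn": 0}, {"x": 0, "y": 0, "z": 0, "turn": 0}]}}

```text
time_s: 35.72
position: [0.5836, -0.1134, 0.1132]
tcp_rot: [[-0.087, 0.996, 0.0], [0.996, 0.087, 0.0], [0.0, 0.0, -1.0]]
contact_force: [0.0, -0.9, -3.9]
grip_width: 0.0237
gripper_force: 119.1
```

```bash
python3 -c "
from h import *
s=robot.state();print(s['position'],s['contact_force'],s['wrist_torque'],s['grip_width'])"
```

```text
[ 0.58361405 -0.11336277  0.11321419] [ 0.02534995 -0.89341597 -3.88395109] [-0.2446825 -0.0587062  0.0047316] 0.023737700365853816
```

Call:
{"api": "arm_command", "payload": {"moves": [{"x": 0, "y": 0, "z": 0, "turn": 0}, {"x": 0, "y": 0, "z": 0, "turn": 0}, {"x": -0.2, "y": 0, "z": 0.5, "turn": 0}, {"x": -0.3, "y": 0, "z": 0.7, "turn": 0}, {"x": -0.4, "y": 0, "z": 0.8, "turn": 0}, {"x": -0.4, "y": 0, "z": 0.8, "turn": 0}, {"x": 0, "y": 0, "z": 0, "turn": 0}, {"x": 0, "y": 0, "z": 0, "turn": 0}], "grip_force": 30}}

```text
time_s: 36.72
position: [0.5853, -0.1264, 0.0864]
tcp_rot: [[-0.087, 0.996, 0.001], [0.996, 0.087, 0.001], [0.001, 0.001, -1.0]]
contact_force: [-2.2, 2.0, 8.9]
grip_width: 0.0232
gripper_force: 120.9
```

```bash
sed -i 's/pitchfit(.105,.55)/pitchfit(.108,.4)/' p.py; python3 p.py
```

```text
['scene'] L 0.1138 pitch 0.428 dyaw 0.002 dz -0.0006 iou 0.527 g [ 0.5853 -0.1264  0.1054] yaw 95.0
mid [ 0.5761 -0.0232  0.0575] tip [0.5668 0.081  0.0097]
[-2.25879001  1.50965589  9.80173628] [1.04350464 0.54154738 0.3350154 ] 0.023788399796080818
```

Call:
{"api": "arm_command", "payload": {"moves": [{"x": 0, "y": 0, "z": 0, "turn": 0}, {"x": 0, "y": 0, "z": 0, "turn": 0}], "gripper": 0, "grip_force": 30}}

```text
time_s: 37.17
position: [0.5854, -0.1263, 0.0865]
tcp_rot: [[-0.087, 0.996, 0.001], [0.996, 0.087, 0.001], [0.001, 0.001, -1.0]]
contact_force: [-2.3, 2.2, 9.2]
grip_width: 0.0236
gripper_force: 120.9
```

```bash
python3 p.py;  python3 -c "
from h import *
a=np.clip(snap('scene')[150:250,210:320,::-1].astype(float)*1.5,0,255).astype(np.uint8)
b=np.clip(snap('top')[195:235,245:305,::-1].astype(float)*2,0,255).astype(np.uint8)
cv2.imwrite('pics/s10.png',np.hstack([cv2.resize(a,(440,400),interpolation=cv2.INTER_CUBIC),np.vstack([cv2.resize(b,(360,240),interpolation=cv2.INTER_CUBIC),np.zeros((160,360,3),np.uint8)])]))"
```

```text
['top', 'scene'] L 0.1129 pitch 0.450 dyaw 0.001 dz -0.0005 iou 0.555 g [ 0.5853 -0.1264  0.1055] yaw 95.01
mid [ 0.5764 -0.0251  0.0558] tip [0.5673 0.078  0.0058]
[-2.50177287  2.74288611  9.71812911] [1.01856499 0.53568375 0.27179721] 0.023507594050401977
```

View pics/s10.png

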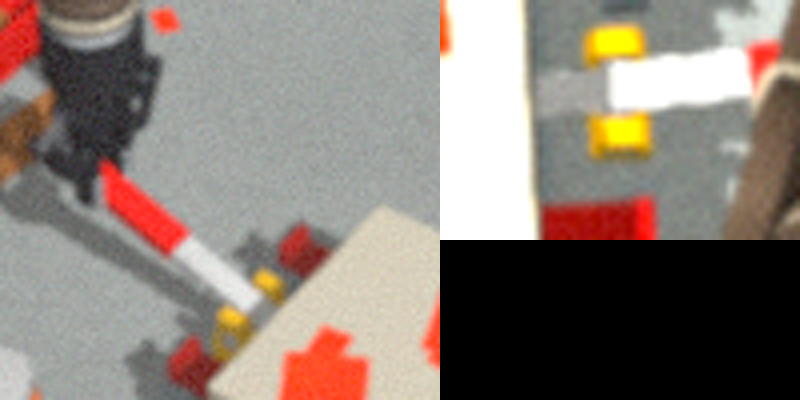

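Call:
{"api": "arm_command", "payload": {"moves": [{"x": 0, "y": 0, "z": 0, "turn": 0}, {"x": 0, "y": 0, "z": 0, "turn": 0}, {"x": 0, "y": 0, "z": 0, "turn": 0}], "gripper": 3.4, "grip_force": 20}}

```text
time_s: 37.85
position: [0.5844, -0.1266, 0.0845]
tcp_rot: [[-0.087, 0.996, -0.001], [0.996, 0.087, -0.0], [-0.0, -0.001, -1.0]]
contact_force: [-0.1, -0.0, 0.4]
grip_width: 0.0341
gripper_force: 0.0
```

Call:
{"api": "arm_command", "payload": {"moves": [{"x": 0, "y": 0, "z": 0, "turn": 0}, {"x": 0, "y": 0, "z": 0, "turn": 0}, {"x": 0, "y": 0, "z": 0, "turn": 0}], "gripper": 0}}

```text
time_s: 38.22
position: [0.5847, -0.1265, 0.085]
tcp_rot: [[-0.087, 0.996, -0.0], [0.996, 0.087, 0.0], [0.0, -0.0, -1.0]]
contact_force: [0.9, 0.8, -1.0]
grip_width: 0.0255
gripper_force: 23.4
```

```bash
python3 p.py
```

```text
['top', 'scene'] L 0.1029 pitch 0.448 dyaw -0.005 dz 0.0005 iou 0.548 g [ 0.5847 -0.1265  0.104 ] yaw 94.97
mid [ 0.5771 -0.034   0.0599] tip [0.5686 0.0693 0.0101]
[-0.0186052  -0.05536958 -0.4908955 ] [ 0.00796932 -0.06064028 -0.15197519] 0.02588890301581545
```

Call:
{"api": "arm_command", "payload": {"moves": [{"x": -0.3, "y": 0, "z": 0.7, "turn": 0}, {"x": -0.3, "y": 0, "z": 0.7, "turn": 0}, {"x": -0.3, "y": 0, "z": 0.7, "turn": 0}, {"x": 0, "y": 0, "z": 0, "turn": 0}, {"x": 0, "y": 0, "z": 0, "turn": 0}]}}

```text
time_s: 39.05
position: [0.5859, -0.1344, 0.065]
tcp_rot: [[-0.086, 0.996, 0.0], [0.996, 0.086, 0.002], [0.002, 0.001, -1.0]]
contact_force: [-1.3, 4.2, 6.0]
grip_width: 0.0256
gripper_force: 24.3
```

```bash
python3 p.py
```

```text
['top'] L 0.1581 pitch 0.796 dyaw -0.086 dz 0.0000 iou 0.663 g [ 0.5859 -0.1344  0.084 ] yaw 94.96
mid [ 0.5858 -0.0238 -0.029 ] tip [ 0.5857  0.0566 -0.1111]
[-1.56047164  4.1884147   5.73557615] [ 0.70888485  0.11606129 -0.07898916] 0.025759611340236972
```

Call:
{"api": "arm_command", "payload": {"moves": [{"x": -0.15, "y": 0, "z": 0.7, "turn": 0}, {"x": -0.15, "y": 0, "z": 0.7, "turn": 0}, {"x": -0.1, "y": 0, "z": 0.6, "turn": 0}, {"x": 0, "y": 0, "z": 0, "turn": 0}, {"x": 0, "y": 0, "z": 0, "turn": 0}]}}

```text
time_s: 39.88
position: [0.5866, -0.1392, 0.0454]
tcp_rot: [[-0.087, 0.996, 0.001], [0.996, 0.087, 0.0], [0.0, 0.001, -1.0]]
contact_force: [-1.9, 2.8, 5.8]
grip_width: 0.0256
gripper_force: 24.9
```

Call:
{"api": "arm_command", "payload": {"moves": [{"x": -0.1, "y": 0, "z": 0.6, "turn": 0}, {"x": -0.1, "y": 0, "z": 0.6, "turn": 0}, {"x": 0, "y": 0, "z": 0, "turn": 0}, {"x": 0, "y": 0, "z": 0, "turn": 0}]}}

```text
time_s: 40.38
position: [0.5873, -0.1409, 0.0346]
tcp_rot: [[-0.087, 0.996, 0.002], [0.996, 0.087, 0.001], [0.001, 0.002, -1.0]]
contact_force: [-2.6, 3.9, 13.1]
grip_width: 0.0253
gripper_force: 25.8
```

```bash
python3 -c "
from h import *
s=robot.state();print(s['wrist_torque'])
a=snap('scene')[150:250,210:320,::-1]
b=np.clip(snap('top')[180:245,245:305,::-1].astype(float)*1.7,0,255).astype(np.uint8)
cv2.imwrite('pics/s11.png',np.hstack([cv2.resize(a,(440,400),interpolation=cv2.INTER_CUBIC),cv2.resize(b,(360,400),interpolation=cv2.INTER_CUBIC)]))"
```

```text
[0.6811873  0.49409882 0.0524843 ]
```

View pics/s11.png

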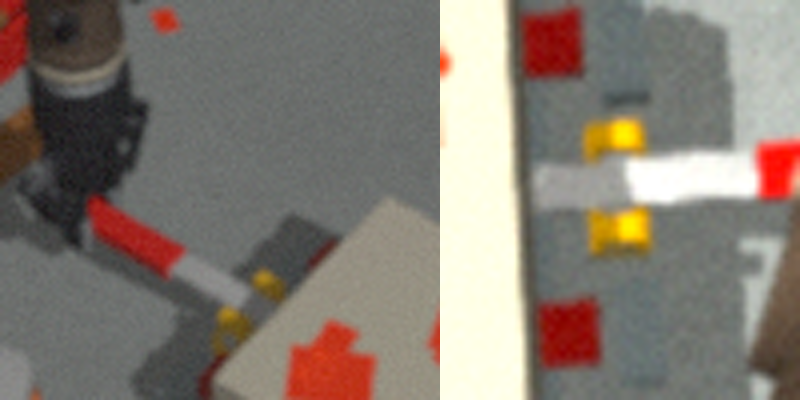

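The tongues have slid in: in the top view the housings at (620,75) and (640,330) are uncovered and the red now meets the stone. Let the stone down onto them.

Call:
{"api": "arm_command", "payload": {"moves": [{"x": 0.1, "y": 0, "z": -0.6, "turn": 0}, {"x": 0.1, "y": 0, "z": -0.6, "turn": 0}, {"x": 0.1, "y": 0, "z": -0.7, "turn": 0}, {"x": 0.1, "y": 0, "z": -0.7, "turn": 0}, {"x": 0, "y": 0, "z": 0, "turn": 0}, {"x": 0, "y": 0, "z": 0, "turn": 0}]}}

```text
time_s: 41.22
position: [0.5857, -0.1376, 0.0582]
tcp_rot: [[-0.087, 0.996, 0.0], [0.996, 0.087, -0.0], [-0.0, 0.0, -1.0]]
contact_force: [0.1, -0.5, -1.8]
grip_width: 0.0257
gripper_force: 23.7
```

Call:
{"api": "arm_command", "payload": {"moves": [{"x": 0.2, "y": 0, "z": -0.6, "turn": 0}, {"x": 0.2, "y": 0, "z": -0.6, "turn": 0}, {"x": 0, "y": 0, "z": 0, "turn": 0}, {"x": 0, "y": 0, "z": 0, "turn": 0}]}}

```text
time_s: 41.72
position: [0.5856, -0.1334, 0.0705]
tcp_rot: [[-0.087, 0.996, 0.001], [0.996, 0.087, -0.0], [-0.0, 0.001, -1.0]]
contact_force: [0.3, -0.2, -1.8]
grip_width: 0.0258
gripper_force: 23.6
```

```bash
sed -i 's/pitchfit(.108,.4)/pitchfit(.103,.25)/' p.py; python3 p.py
```

```text
['top', 'scene'] L 0.1087 pitch 0.309 dyaw 0.006 dz -0.0006 iou 0.556 g [ 0.5856 -0.1334  0.0895] yaw 94.98
mid [ 0.5761 -0.0303  0.0559] tip [0.5659 0.0788 0.021 ]
[ 1.13546753 -0.3732468  -1.01671854] [-0.12260706 -0.04832255 -0.00091474] 0.025740978428822607
```

Call:
{"api": "arm_command", "payload": {"moves": [{"x": 0, "y": 0, "z": 0, "turn": 0}, {"x": 0, "y": 0, "z": 0, "turn": 0}, {"x": -0.7, "y": 0, "z": -0.25, "turn": 0}, {"x": -1, "y": 0, "z": -0.33, "turn": 0}, {"x": -1, "y": 0, "z": -0.33, "turn": 0}, {"x": 0, "y": 0, "z": 0, "turn": 0}], "gripper": 0, "grip_force": 120}}

```text
time_s: 42.68
position: [0.5882, -0.162, 0.0799]
tcp_rot: [[-0.086, 0.996, 0.001], [0.996, 0.086, -0.001], [-0.001, 0.001, -1.0]]
contact_force: [0.1, 0.0, -2.3]
grip_width: 0.024
gripper_force: 117.7
```

Call:
{"api": "arm_command", "payload": {"moves": [{"x": -1, "y": 0, "z": -0.5, "turn": 0}, {"x": -1.2, "y": 0, "z": -0.6, "turn": 0}, {"x": -2, "y": 0, "z": -1, "turn": 0}, {"x": -2, "y": 0, "z": -2, "turn": 0}, {"x": 0, "y": 0, "z": -4, "turn": 0}, {"x": 0, "y": 0, "z": -4, "turn": 0}, {"x": 0, "y": 0, "z": 0, "turn": 0}]}}

```text
time_s: 43.55
position: [0.5965, -0.225, 0.2058]
tcp_rot: [[-0.086, 0.996, 0.01], [0.996, 0.086, -0.005], [-0.006, 0.01, -1.0]]
contact_force: [0.3, 0.1, -2.8]
grip_width: 0.0237
gripper_force: 118.4
```

```bash
python3 p.py; python3 -c "
from h import *
b=np.clip(snap('top')[170:270,190:320,::-1].astype(float)*1.5,0,255).astype(np.uint8)
cv2.imwrite('pics/s12.png',cv2.resize(b,(650,500),interpolation=cv2.INTER_CUBIC))"
```

```text
['top', 'scene'] L 0.1084 pitch 0.314 dyaw 0.003 dz -0.0009 iou 0.768 g [ 0.5963 -0.2249  0.2248] yaw 94.93
mid [ 0.5871 -0.1223  0.1903] tip [ 0.5774 -0.0134  0.1548]
[-0.64026552  0.7011913  -4.57203438] [-0.24871354 -0.05452447  0.05016494] 0.02380644863262716
```

View pics/s12.png

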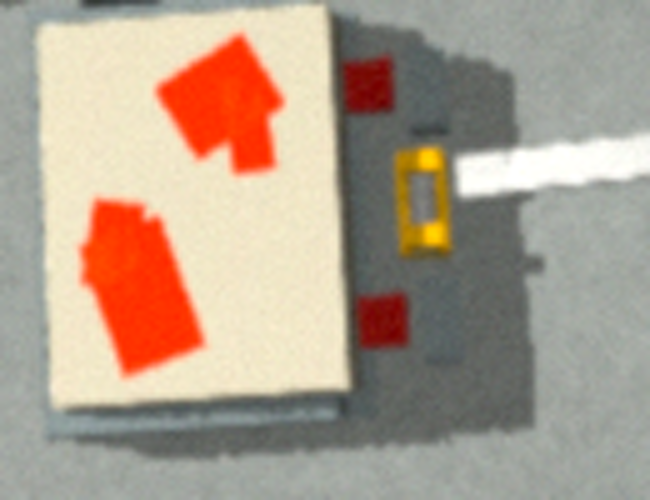

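```bash
python3 -c "
from h import *
go((.427,-.287,.2,-.5))"
```

```text
t 43.8 pose [ 0.5913 -0.2216  0.1975 94.9821] F [-0.2  0.4 -2.9] w 0.0241 gf 118.3
-> [ 0.427 -0.287  0.2   -0.5  ] 10 
  {"x":-0.51,"y":-1.69,"z":-0.03,"turn":-0.148},
  {"x":-0.25,"y":-1.75,"z":-0.03,"turn":-0.148},
  {"x":0.01,"y":-1.77,"z":-0.03,"turn":-0.148},
  {"x":0.27,"y":-1.75,"z":-0.03,"turn":-0.148},
  {"x":0.52,"y":-1.69,"z":-0.03,"turn":-0.148},
  {"x":0.76,"y":-1.60,"z":-0.03,"turn":-0.148},
  {"x":0.99,"y":-1.47,"z":-0.03,"turn":-0.148},
  {"x":1.19,"y":-1.31,"z":-0.03,"turn":-0.148},
  {"x":1.37,"y":-1.12,"z":-0.03,"turn":-0.148},
  {"x":1.52,"y":-0.90,"z":-0.03,"turn":-0.148}
```

Call:
{"api": "arm_command", "payload": {"moves": [{"x": 0, "y": 0, "z": 0, "turn": 0.15}, {"x": 0, "y": 0, "z": 0, "turn": 0.15}, {"x": 0, "y": 0, "z": 0, "turn": 0.15}, {"x": 0, "y": 0, "z": 0, "turn": 0.15}, {"x": 0, "y": 0, "z": 0, "turn": 0.15}, {"x": 0, "y": 0, "z": 0, "turn": 0.15}, {"x": 0, "y": 0, "z": 0, "turn": 0.15}, {"x": 0, "y": 0, "z": 0, "turn": 0.15}]}}

```text
time_s: 44.8
position: [0.5914, -0.2213, 0.1976]
tcp_rot: [[0.899, 0.438, -0.005], [0.438, -0.899, 0.002], [-0.004, -0.004, -1.0]]
contact_force: [-0.2, -0.4, -4.4]
grip_width: 0.0242
gripper_force: 118.2
```

Call:
{"api": "arm_command", "payload": {"moves": [{"x": 0, "y": 0, "z": 0, "turn": 0.15}, {"x": 0, "y": 0, "z": 0, "turn": 0.15}, {"x": 0, "y": 0, "z": 0, "turn": 0.15}, {"x": 0, "y": 0, "z": 0, "turn": 0.016}, {"x": 0, "y": 0, "z": 0, "turn": 0}]}}

```text
time_s: 45.42
position: [0.5922, -0.2216, 0.1989]
tcp_rot: [[1.0, -0.006, -0.003], [-0.006, -1.0, 0.001], [-0.003, -0.001, -1.0]]
contact_force: [-0.5, 0.3, -3.9]
grip_width: 0.0241
gripper_force: 118.2
```

```bash
python3 -c "
from h import *
go((.427,-.287,.15,-.5))"
```

```text
t 45.42 pose [ 0.5922 -0.2216  0.1989 -0.357 ] F [-0.5  0.3 -3.9] w 0.0241 gf 118.2
-> [ 0.427 -0.287  0.15  -0.5  ] 4 
  {"x":-4.12,"y":1.66,"z":1.22,"turn":0.001},
  {"x":-4.12,"y":1.66,"z":1.22,"turn":0.001},
  {"x":-4.12,"y":1.67,"z":1.22,"turn":0.001},
  {"x":-4.12,"y":1.67,"z":1.22,"turn":0.001}
```

Call:
{"api": "arm_command", "payload": {"moves": [{"x": -4.1, "y": 1.65, "z": 0.5, "turn": 0.001}, {"x": -4.1, "y": 1.65, "z": 0.5, "turn": 0.001}, {"x": -4.1, "y": 1.65, "z": 1.5, "turn": 0}, {"x": -4.2, "y": 1.6, "z": 2, "turn": 0}, {"x": 0, "y": 0, "z": 0, "turn": 0}, {"x": 0, "y": 0, "z": 0, "turn": 0}]}}

```text
time_s: 46.18
position: [0.4279, -0.2864, 0.1556]
tcp_rot: [[1.0, -0.01, 0.001], [-0.01, -1.0, -0.0], [0.001, 0.0, -1.0]]
contact_force: [0.8, 0.6, -2.7]
grip_width: 0.0242
gripper_force: 118.5
```

```bash
sed -i 's/pitchfit(.103,.25)/pitchfit(.105,.3)/' p.py; python3 p.py
```

```text
['top', 'scene'] L 0.1148 pitch 0.252 dyaw 0.014 dz 0.0008 iou 0.752 g [ 0.4279 -0.2864  0.1746] yaw -0.58
mid [ 0.539  -0.2859  0.1468] tip [ 0.6504 -0.2855  0.1182]
[-0.90688683 -0.21494675 -3.9232768 ] [0.01313904 0.30099413 0.00455373] 0.024254593358635793
```

Call:
{"api": "arm_command", "payload": {"moves": [{"x": 0, "y": 0, "z": 3, "turn": 0}, {"x": 0, "y": 0, "z": 2.5, "turn": 0}, {"x": 0, "y": 0, "z": 1.2, "turn": 0}, {"x": 0, "y": 0, "z": 0, "turn": 0}, {"x": 0, "y": 0, "z": 0, "turn": 0}]}}

```text
time_s: 47.0
position: [0.4286, -0.2867, 0.0893]
tcp_rot: [[1.0, -0.01, 0.002], [-0.01, -1.0, -0.001], [0.002, 0.001, -1.0]]
contact_force: [0.9, -0.8, -3.8]
grip_width: 0.0241
gripper_force: 118.5
```

Call:
{"api": "arm_command", "payload": {"moves": [{"x": 0, "y": 0, "z": 0.5, "turn": 0}, {"x": 0, "y": 0, "z": 0.5, "turn": 0}, {"x": 0, "y": 0, "z": 0.3, "turn": 0}, {"x": 0, "y": 0, "z": 0, "turn": 0}, {"x": 0, "y": 0, "z": 0, "turn": 0}]}}

```text
time_s: 47.62
position: [0.4275, -0.2861, 0.0753]
tcp_rot: [[1.0, -0.01, 0.0], [-0.01, -1.0, -0.0], [0.0, 0.0, -1.0]]
contact_force: [0.1, -0.3, -3.8]
grip_width: 0.0243
gripper_force: 118.5
```

```bash
python3 p.py; python3 -c "
from h import *
a=snap('scene')[130:230,140:260,::-1];b=snap('top')[180:280,340:420,::-1]
cv2.imwrite('pics/s13.png',np.hstack([cv2.resize(a,(480,400),interpolation=cv2.INTER_CUBIC),cv2.resize(b,(320,400),interpolation=cv2.INTER_CUBIC)]))"
```

```text
['top', 'scene'] L 0.1106 pitch 0.277 dyaw 0.008 dz 0.0002 iou 0.725 g [ 0.4275 -0.2861  0.0943] yaw -0.59
mid [ 0.5339 -0.2863  0.0642] tip [ 0.6445 -0.2865  0.0327]
[-0.50198843 -0.24891027 -3.29681648] [0.05446123 0.27119671 0.03073955] 0.02419950111196931
```

View pics/s13.png

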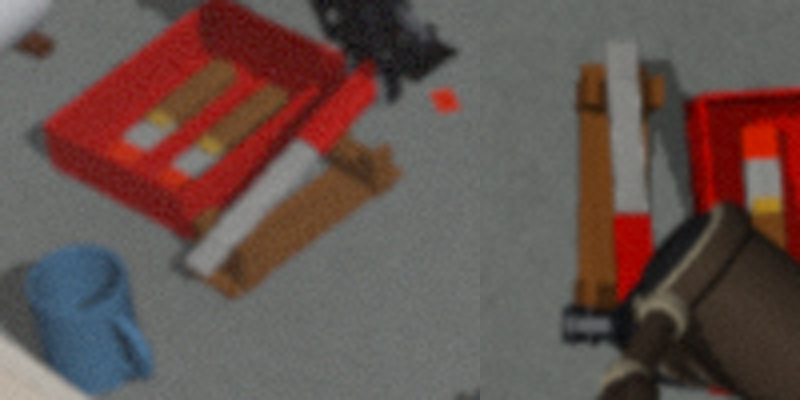

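Call:
{"api": "arm_command", "payload": {"moves": [{"x": 0, "y": 0, "z": 0.8, "turn": 0}, {"x": -0.1, "y": 0, "z": 0.8, "turn": 0}, {"x": -0.2, "y": 0, "z": 0.8, "turn": 0}, {"x": -0.2, "y": 0, "z": 0.8, "turn": 0}, {"x": 0, "y": 0, "z": 0, "turn": 0}, {"x": 0, "y": 0, "z": 0, "turn": 0}]}}

```text
time_s: 48.68
position: [0.4235, -0.2866, 0.0439]
tcp_rot: [[1.0, -0.01, 0.002], [-0.01, -1.0, -0.001], [0.002, 0.001, -1.0]]
contact_force: [0.1, -0.6, 4.5]
grip_width: 0.0244
gripper_force: 119.9
```

Call:
{"api": "arm_command", "payload": {"moves": [{"x": -0.2, "y": 0, "z": 0.7, "turn": 0}, {"x": -0.1, "y": 0, "z": 0.7, "turn": 0}, {"x": 0, "y": 0, "z": 0.3, "turn": 0}, {"x": 0, "y": 0, "z": 0, "turn": 0}, {"x": 0, "y": 0, "z": 0, "turn": 0}]}}

```text
time_s: 49.3
position: [0.4198, -0.2862, 0.0265]
tcp_rot: [[1.0, -0.01, 0.001], [-0.01, -1.0, -0.0], [0.001, 0.0, -1.0]]
contact_force: [3.2, -0.1, 3.7]
grip_width: 0.0241
gripper_force: 119.7
```

```bash
sed -i 's/pitchfit(.105,.3)/pitchfit(.105,.05)/' p.py; python3 p.py
```

```text
['top', 'scene'] L 0.1141 pitch 0.039 dyaw -0.002 dz 0.0010 iou 0.774 g [ 0.4198 -0.2862  0.0455] yaw -0.59
mid [ 0.5338 -0.2876  0.042 ] tip [ 0.6487 -0.2891  0.0375]
[ 3.40376896 -0.62733287  3.38372225] [-0.0297148  -1.50890091 -0.00733414] 0.024841570433906276
```

```bash
python3 - <<'E'
from h import *
def meas(im):
    hsv=cv2.cvtColor(im,cv2.COLOR_RGB2HSV).astype(int);a,b,c,d=180,275,362,388
    gr=((hsv[...,1]<40)&(hsv[...,2]>125))[a:b,c:d]
    q=np.argwhere(gr)+[a,c];return q.min(0),q.max(0),q.mean(0)
print(meas(cv2.imread('pics/top0.png')[...,::-1].copy()),meas(snap('top')))
E
```

```text
(array([191, 372]), array([234, 378]), array([211.92031873, 374.76494024])) (array([190, 372]), array([234, 379]), array([212.74576271, 375.11525424]))
```

Call:
{"api": "arm_command", "payload": {"moves": [{"x": 0, "y": 0, "z": 0.4, "turn": 0}, {"x": 0, "y": 0, "z": 0, "turn": 0}]}}

```text
time_s: 49.8
position: [0.4191, -0.2857, 0.0218]
tcp_rot: [[1.0, -0.01, -0.001], [-0.01, -1.0, 0.001], [-0.001, -0.001, -1.0]]
contact_force: [1.8, -0.4, 2.9]
grip_width: 0.024
gripper_force: 119.7
```

Call:
{"api": "arm_command", "payload": {"moves": [{"x": 0, "y": 0, "z": 0, "turn": 0}, {"x": 0, "y": 0, "z": 0, "turn": 0}, {"x": 0, "y": 0, "z": 0, "turn": 0}, {"x": 0, "y": 0, "z": -2, "turn": 0}, {"x": 0, "y": 0, "z": -4, "turn": 0}, {"x": 0, "y": 0, "z": -5, "turn": 0}, {"x": 0, "y": 0, "z": -5, "turn": 0}, {"x": 0, "y": 0, "z": 0, "turn": 0}], "gripper": 4.5}}

```text
time_s: 50.8
position: [0.422, -0.2882, 0.187]
tcp_rot: [[1.0, -0.01, 0.007], [-0.01, -1.0, -0.006], [0.007, 0.006, -1.0]]
contact_force: [0.9, -0.2, 0.5]
grip_width: 0.0451
gripper_force: 0.0
```

Call:
{"api": "arm_command", "payload": {"moves": [{"x": -3, "y": 0, "z": -2, "turn": 0}, {"x": -5, "y": 0, "z": -2, "turn": 0}, {"x": -3, "y": 0, "z": 0, "turn": 0}, {"x": 0, "y": 0, "z": 0, "turn": 0}]}}

```text
time_s: 51.3
position: [0.3072, -0.2837, 0.2209]
tcp_rot: [[1.0, -0.012, -0.002], [-0.012, -1.0, 0.002], [-0.002, -0.002, -1.0]]
contact_force: [-0.4, 0.6, -0.1]
grip_width: 0.0449
gripper_force: 0.0
```

```bash
python3 - <<'E'
from h import *
m={}
for cam in('top','scene'):
    im=snap(cam,cam+'F.png');g=proj(cam,[.5233,-.2868,.035])
    c=[r for r in optics.trace(cam,'bar') if np.hypot(*(np.array(pts(r['box']))-g))<25]
    if c:m[cam]=c[0]['pixels']
p,q=fit('bar',m,[.5233,-.2868,0],.035);print(list(m),p,np.degrees(p[2]),q)
a=cv2.imread('pics/sceneF.png')[110:300,130:460];b=cv2.imread('pics/topF.png')[160:290,90:470]
cv2.imwrite('pics/fin.png',np.vstack([cv2.resize(a,(560,322)),cv2.resize(b,(560,192))]))
E
```

```text
['top', 'scene'] [ 0.52392194 -0.28706112 -0.01092404] -0.6259013342915007 0.8467251732681704
```

View pics/fin.png

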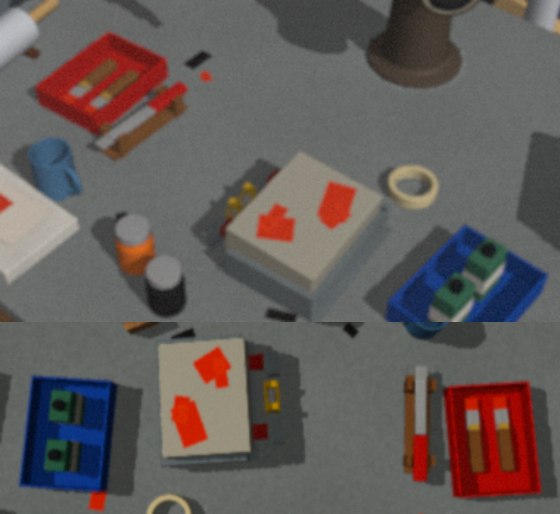

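Both tins are in the crate, both knives are in the tray, and the stone is on the stop. The bar is back at (0.524, -0.287), where it started.

```bash
python3 -c "
from rig import robot
print(robot.job_done())"
```

```text
the job is handed in; nothing more can be done
None
```

The job is handed in after about 51 s of robot time: both knives are in the red tray, both tins are in the blue crate, the stone rests on the red stop, and the bar is back on its saddles; no verdict came back.

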